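# Pack the supplies box: cartons below, lift-out tray, stamp and label roll on top

## Robot

A 6-joint arm with a two-finger parallel gripper is mounted at the origin on the work surface; the furniture and walls round the work are solid. World frame = base frame: x ahead of the robot, y to its left, z up, the work surface at z = 0. Lengths are in m, angles in rad, forces in N, time in s.
With the tool pointing down it reaches from about 0.275 to 0.85 m from the base axis. Payload 5.2 kg.
Tool frame: the origin (TCP) lies midway between the tips of the shut fingers; the grasp point (between the pads) lies 19 mm behind it; z points along the fingers, y is the line along which they close (so a half turn about z gives the same grasp; the last joint's range is limited). The gripper opens to 85 mm and grips with 20 to 120 N. Pads are 22 mm wide; open, the fingers measure 114 mm over their backs; the gripper's body (76 mm by 85 mm) begins 54 mm behind the grasp point. The pads swing forward as they close: fully open they stand 13 mm farther back than shut.
Start: joints at [1.12, 0.259, 1.535, -0, 1.348, -0.203], TCP at [0.135, 0.533, 0.231] pointing down, gripper open.
Joint ranges: [-3.14, 3.14], [-0.91, 2.08], [0.19, 2.58], [-1.22, 4.36], [0.22, 2.71], [-3.12, 3.12]. Speed limits (rad/s): [2.57, 2.57, 3.14, 3.14, 3.14, 3.14].

## Interface

Orientations are given as a unit quaternion [w, x, y, z].
In Python, from workcell import read_state, capture, sign_off gives the robot as it stands.
- The arm moves only by the tool arm_command, never from a script. Its argument "plan" is a list of rows, each a list of 7 numbers: the shift along the tool's x, y, z in units of 30 mm (1.0 is 30 mm), then the turn, a rotation vector about the tool's x, y, z in units of 8 degrees (1.0 is 8 degrees), then the closure, from -1 (fully open) to 1 (shut). A call has 1 to 8 rows; each row shifts and turns the commanded pose from where the row before left it, along the tool's axes as they then stand; what a row does not reach is not made up. A row lasts 1/8 s, in which the tool goes at most 62.5 mm and 10.7 degrees, less where a joint would pass 70% of its speed; a pose out of reach is approached as far as the arm can. A call is refused whole if a number of a shift passes 1 or a number of a turn 1, either way. A call with a gripper value outside its range is refused whole. The fingers move at their own pace and stop on an object; the grip force is fixed at half the most. Time passes only in rows, so rows that do not move let the fingers close. It gives the time, the measured TCP pose, the force, the opening and the grip force at its end, in the units of the state.
- read_state(): the state, without advancing time (a new reading comes with each control period).
- capture(name): name is "side" or "top" or "wrist"; returns a dict with "pixels" (384x512x3 uint8, red, green, blue), "K" (3x3 intrinsics, pixels), "k1" (the pictures are not rectified: a ray, as slopes to the right and down, at radius r is drawn at 1 + k1 r^2 times it, then the intrinsics apply), "cam_to_world" (4x4, takes a point from camera to world coordinates); the wrist camera has in their place "hand_eye" (4x4, takes a point from camera to tool coordinates, whose origin is the TCP and whose axes are the flange's). Camera axes: x right, y up, looking along -z (the intrinsics and any distortion apply to the point x, -y, -z); pixel columns grow to the right and rows downward; lengths in m; the calibration is good to about 2 mm. A picture is of the moment at which its call begins: read the wrist's pose just before it. There is no depth.
- sign_off(): hands the job in; it is judged then, once.
The state is a dict: "time": time; "joints": joint angles; "joint_vel": joint speeds; "effort": joint torques, N m; "tcp_pos": TCP position; "tcp_rot": TCP orientation; "ft_force": force on the tool from outside, world axes, zero at the start; "moment": the same for the moment, N m; "finger_gap": opening from 0.0 (shut) to 1.0 (fully open); "gripper_force": force on a finger pad.
Only numpy, scipy, OpenCV 4.12 (cv2) and the standard library are available. Lean on these libraries where they do the work, as an engineer would, in place of code of your own. Each camera call takes 0.05 s, during which the arm holds its last target. There are 200 camera calls.

## Task

Pack the green supplies box in layers. Lay the blue staples carton and the orange clips carton flat on the floor of the box, one in each bay; then hang the white lift-out tray in the mouth of the box, over them, so that its rim lies flat all round on the rim of the box; then stand the rubber stamp and the white label roll upright on the floor of the tray, one in each bay. Leave the yellow note pad and the blue ink-pad tin where they are.

Things in the scene. Friction and masses are not known exactly. Their poses are not given: they have to be found in the camera images.
- kit_box: open green plastic box, firm on the counter. Outside 134 (x) x 210 (y) mm over its rim, 54 mm high; mouth and inside 122 x 198 mm, straight walls, floor 3 mm thick. A divider (3 mm, top at 18 mm height) runs along x through the middle and leaves two bays 122 x 97 mm, centred at y = +50 and -50 mm. Origin: centre of the underside, z up, y along the length.
- lift_tray: white tray, 180 g. Tapered body, underside 106 x 182 mm, 114 (x) x 190 (y) under the flange (138 x 214, from z 24 to 27). Hung in the box it has 4 mm play, its origin 30 mm above the box's, either way round. Floor 3 mm. Wall at y = 0 with red grip bar: 66 mm in x, 12 mm thick in y, z 35 to 57: pinch along y. Two bays 100 x 86 mm, centres y = +45, -45 mm. Origin: centre of underside, y lengthwise.
- label_roll: roll of white blank labels on a brown core, 60 mm diameter, 40 mm high, standing on its end, 110 g; the core's hole cannot be entered. Origin: centre of the underside, z up along the axis.
- clips_carton: closed orange carton of paper clips lying flat, 50 (x) x 72 (y) x 20 (z) mm, 60 g. Origin: centre of the underside.
- staples_carton: closed blue carton of staples lying flat, 36 (x) x 68 (y) x 22 (z) mm, 110 g. Origin: centre of the underside.
- stamp: rubber stamp standing upright: wooden foot 29 (x) x 62 (y) mm and 18 mm high, round black handle above it, 22 mm thick at 18 to 27 mm height and a 28 mm thick head from 27 to 58 mm height, where it is grasped; 60 g. Origin: centre of the underside, z up.
- note_pad: block of yellow sticky notes, 77 x 77 x 33 mm, lying on the counter: a bystander, to be left where it is. Origin: centre of the underside.
- ink_pad: dark blue closed ink pad tin, 79 (x) x 112 (y) x 19 (z) mm, flat on the counter: a bystander, to be left where it is. Origin: centre of the underside.
There are look-alikes about, which are no part of the job. What is shaped like the clips_carton but purple is not meant.

How it is judged:
On the way, in this order (a step that is already met when the one before it is completed fails the run):
1. the staples carton and the clips carton lie on the floor of the box, one in each bay, and let go (x of staples_carton in the frame of kit_box between -0.05 and 0.05 m and x of clips_carton in the frame of kit_box between -0.04 and 0.04 m and z of staples_carton in the frame of kit_box between -0.003 and 0.009 m and z of clips_carton in the frame of kit_box between -0.003 and 0.009 m and angle between each of staples_carton, clips_carton's own z axis and vertical below 0.12 rad and ((y of staples_carton in the frame of kit_box between 0.015 and 0.085 m and y of clips_carton in the frame of kit_box between -0.085 and -0.015 m) or (y of clips_carton in the frame of kit_box between 0.015 and 0.085 m and y of staples_carton in the frame of kit_box between -0.085 and -0.015 m)) and contact force between the fingers and staples_carton below 0.3 N and contact force between the fingers and clips_carton below 0.3 N), for 0.2 s.
2. the tray hangs level in the mouth of the box, over them, and is let go (z of lift_tray in the frame of kit_box between 0.026 and 0.034 m and x of lift_tray in the frame of kit_box between -0.009 and 0.009 m and y of lift_tray in the frame of kit_box between -0.009 and 0.009 m and angle between lift_tray's own z axis and vertical below 0.05 rad and angle between the y axis of lift_tray and the y axis of kit_box, either way round below 0.12 rad and contact force between the fingers and lift_tray below 0.3 N), for 0.2 s.
3. the stamp stands in one bay of the tray and the label roll in the other (z of lift_tray in the frame of kit_box between 0.026 and 0.034 m and x of lift_tray in the frame of kit_box between -0.009 and 0.009 m and y of lift_tray in the frame of kit_box between -0.009 and 0.009 m and angle between lift_tray's own z axis and vertical below 0.05 rad and angle between the y axis of lift_tray and the y axis of kit_box, either way round below 0.12 rad and x of stamp in the frame of lift_tray between -0.045 and 0.045 m and x of label_roll in the frame of lift_tray between -0.04 and 0.04 m and z of stamp in the frame of lift_tray between -0.003 and 0.009 m and z of label_roll in the frame of lift_tray between -0.003 and 0.009 m and angle between each of stamp, label_roll's own z axis and vertical below 0.12 rad and ((y of stamp in the frame of lift_tray between 0.012 and 0.08 m and y of label_roll in the frame of lift_tray between -0.08 and -0.012 m) or (y of label_roll in the frame of lift_tray between 0.012 and 0.08 m and y of stamp in the frame of lift_tray between -0.08 and -0.012 m))), for 0.2 s.
At the end, for the whole second after the job is handed in: Both cartons flat on the box floor, one per bay; tray origin 26-34 mm above the box's, within 9 mm of its centre, level (3 deg), turned under 7 deg from it; stamp and label roll upright (7 deg) on the tray floor, one per bay; undersides within 9 mm of box/tray underside; all let go and at rest (all of step 1 and all of step 3 and linear speed of each of label_roll, clips_carton, lift_tray, stamp, staples_carton below 0.02 m/s and contact force between the fingers and label_roll below 0.3 N and contact force between the fingers and lift_tray below 0.3 N and contact force between the fingers and stamp below 0.3 N); the robot touches nothing.
It fails at once if the note pad or the ink pad is shifted by more than 20 mm (distance of any of note_pad, ink_pad from where it was at the start of the episode above 0.02 m).
It also fails if it takes over 128 s, if anything falls off the work surface, if the arm or the gripper's body presses on something with over 40 N, if the wrist force passes 120 N, or if a joint passes its speed limit or range.

## Working session

There is one attempt and no reset: what is moved stays moved. The work goes in short steps, Python scripts to look and compute and a tool call to move; the robot and the scene stay as the last step left them, time stands still between calls to the robot, and variables do not carry over. Pictures are saved under pics/ and viewed, at most 14 in all, crops included, and the job is handed in when it is done.

Besides the shell and the picture viewer there is one more tool, called in YAML: its name, and indented under it one key for each argument. arm_command: Moves the arm, as the interface text tells. Its arguments: {"type":"object","properties":{"plan":{"type":"array","items":{"type":"array","items":{"type":"number"}}}},"required":["plan"]}

```bash
mkdir -p pics; cat > h.py <<'E'
import numpy as np, cv2
from workcell import read_state, capture, sign_off
from scipy.spatial.transform import Rotation as R
def rot(s): q=s["tcp_rot"]; return R.from_quat([q[1],q[2],q[3],q[0]])
def snap(name,fn=None):
    s=read_state(); c=capture(name)
    if "hand_eye" in c:
        T=np.eye(4); T[:3,:3]=rot(s).as_matrix(); T[:3,3]=s["tcp_pos"]; c["cam_to_world"]=T@np.array(c["hand_eye"])
    if fn: cv2.imwrite("pics/"+fn,c["pixels"][:,:,::-1])
    np.savez("last_%s.npz"%name,**{k:np.array(v) for k,v in c.items()})
    return c
def load(name): return dict(np.load("last_%s.npz"%name))
def ray(c,uv):
    K=np.array(c["K"]); k=float(c["k1"]); uv=np.atleast_2d(np.array(uv,float))
    d=cv2.undistortPoints(uv[:,None],K,np.array([k,0,0,0.]))[:,0]
    T=np.array(c["cam_to_world"]); D=np.c_[d[:,0],-d[:,1],-np.ones(len(d))]@T[:3,:3].T
    return T[:3,3],D
def at(c,uv,z):
    o,D=ray(c,uv); return o+D*((z-o[2])/D[:,2])[:,None]
def proj(c,P):
    T=np.array(c["cam_to_world"]); p=(np.atleast_2d(P)-T[:3,3])@T[:3,:3]
    x=np.c_[p[:,0],-p[:,1]]/-p[:,2:]; r=(x**2).sum(1,keepdims=True); x=x*(1+float(c["k1"])*r)
    K=np.array(c["K"]); return x@K[:2,:2].T+K[:2,2]
E
python3 - <<'E'
from h import *
a=snap("top","top0.png"); b=snap("side","side0.png")
for c in(a,b): print(c["K"],c["k1"],np.round(c["cam_to_world"],3))
s=read_state(); print(s, np.round(rot(s).as_matrix(),3))
cv2.imwrite("pics/t0.png",cv2.resize(a["pixels"][:,:,::-1],(800,600),interpolation=cv2.INTER_CUBIC))
E
```

```text
[[439.6683191    0.         260.61374391]
 [  0.         439.6683191  188.16613174]
 [  0.           0.           1.        ]] -0.00011407687126930018 [[-0.019  0.987 -0.161  0.215]
 [-0.998 -0.009  0.061  0.073]
 [ 0.058  0.162  0.985  1.376]
 [ 0.     0.     0.     1.   ]]
[[498.47206895   0.         255.14857962]
 [  0.         498.47206895 194.48415879]
 [  0.           0.           1.        ]] -0.22086422852253237 [[-0.855  0.238 -0.461 -0.335]
 [-0.519 -0.414  0.748  1.256]
 [-0.012  0.879  0.477  0.844]
 [ 0.     0.     0.     1.   ]]
{'time': 0.1, 'joints': array([ 1.12018883e+00,  2.59316497e-01,  1.53596436e+00,  1.14809543e-05,
        1.34802292e+00, -2.02798402e-01]), 'joint_vel': array([ 0.0006919 , -0.00233379, -0.00217621,  0.00085205, -0.00043743,
        0.00046516]), 'effort': array([ 9.93316426e-04, -4.46958303e+01, -2.91250384e+01, -3.44882656e-04,
        6.03214663e-03, -6.06080349e-06]), 'tcp_pos': array([0.13466543, 0.5327688 , 0.2305366 ]), 'tcp_rot': array([-2.79870507e-04,  1.23588971e-01,  9.92333127e-01, -8.08511996e-04]), 'ft_force': array([ 0.45792825,  0.25832175, -0.03561713]), 'moment': array([-0.0214386 , -0.03454562,  0.03793571]), 'gripper_force': 0.0, 'finger_gap': 1.000797659911449} [[-0.969  0.245 -0.001]
 [ 0.245  0.969 -0.002]
 [ 0.    -0.002 -1.   ]]
```

View pics/t0.png

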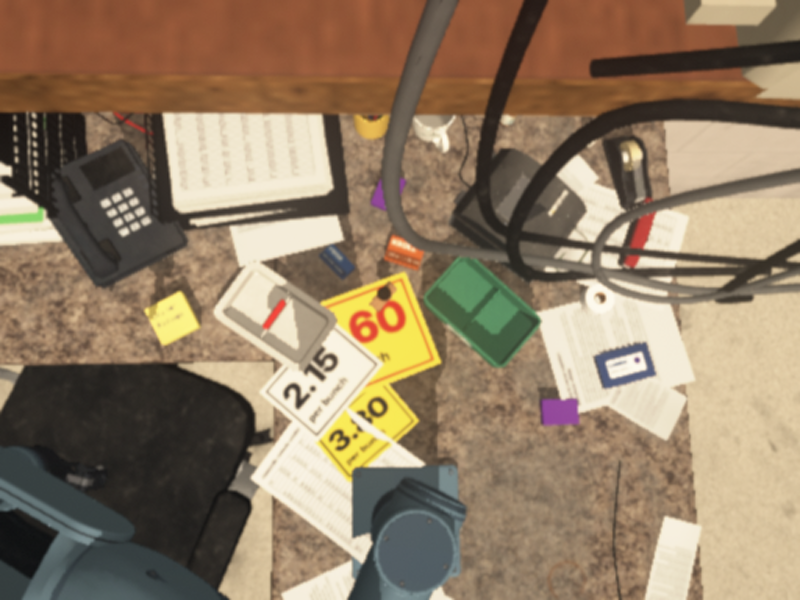

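View pics/side0.png

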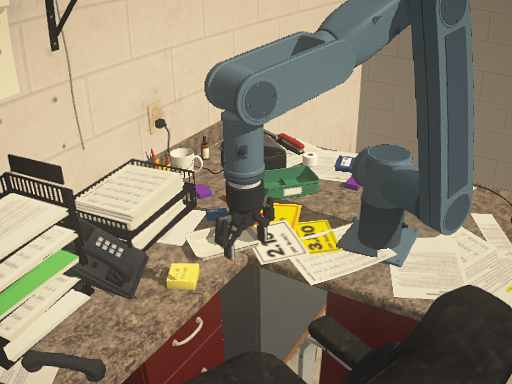

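The top view (800x600 pixels) shows:
- tray (275,315)
- blue staples carton (337,260)
- orange carton (405,250)
- stamp (384,293)
- box (482,310)
- label roll (598,297)
- ink pad (625,365) and note pad (173,318), both bystanders
- purple look-alikes (388,193) and (560,411); these are not meant. The orange carton fits "clips".

I'll confirm in an enlarged crop.

```bash
python3 - <<'E'
from h import *
a=load("top"); p=a["pixels"][:,:,::-1]
cv2.imwrite("pics/t1.png",cv2.resize(p[145:245,130:290],(800,500),interpolation=cv2.INTER_CUBIC))
cv2.imwrite("pics/t2.png",cv2.resize(p[140:260,260:420],(800,600),interpolation=cv2.INTER_CUBIC))
E
```

```text
(no output)
```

View pics/t1.png

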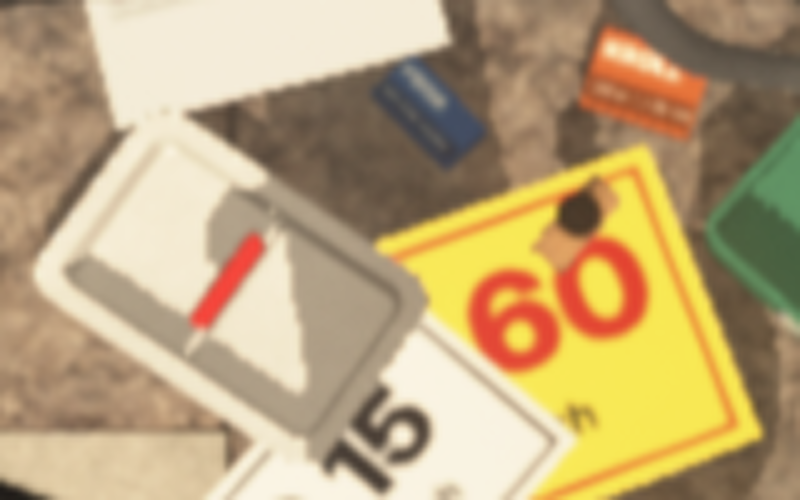

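View pics/t2.png

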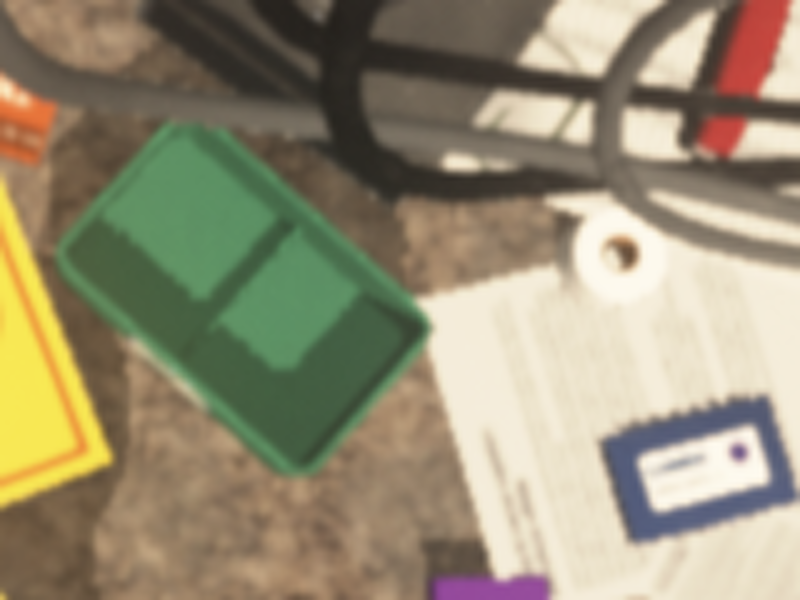

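The crops (5x) confirm the identities:
- Crop 1 shows the blue STAPLES carton (430,112), the orange CLIPS carton (645,82) partly under a cable in the image, the stamp (579,214), and the tray with its red bar from (257,236) to (198,325).
- Crop 2 shows the box, its divider running from (290,228) to (195,345), the roll (620,257) and the ink pad.

Next I'll measure.

```bash
cat > m.py <<'E'
from h import *
a=load("top")
def c1(P): return (np.array(P,float)-2)/5+[130,145]
def c2(P): return (np.array(P,float)-2)/5+[260,140]
def rep(n,px,z):
    w=at(a,px,z)[:,:2]; L=[np.linalg.norm(w[i]-w[i-1]) for i in range(len(w))]
    print(n,"c",w.mean(0).round(4),"L",np.round(L,4),"ang",np.round([np.degrees(np.arctan2(*(w[i]-w[i-1])[::-1])) for i in range(len(w))],1))
rep("box",c2([[58,255],[190,118],[433,320],[300,477]]),.054)
rep("div",c2([[290,228],[195,345]]),.018)
rep("staples",c1([[408,58],[487,128],[450,168],[372,95]]),.022)
rep("clips",c1([[607,25],[708,82],[690,138],[580,103]]),.02)
rep("stamp",c1([[579,214]]),.058)
rep("stampfoot",c1([[537,247],[600,180],[617,205],[555,270]]),.018)
rep("bar",c1([[257,236],[198,325]]),.057)
rep("tray",c1([[35,270],[155,112],[428,295],[320,460]]),.027)
rep("roll",c2([[620,257]]),.04)
rep("ink",c2([[602,438],[768,398],[797,500],[635,540]]),.019)
rep("pad",np.array([[173,318]])*.64,.033)
rep("purple",np.array([[560,411],[388,193]])*.64,.02)
E
python3 m.py
```

```text
box c [ 0.4001 -0.1554] L [0.1987 0.1195 0.194  0.1281] ang [  46.3  -44.6 -131.2  137.6]
div c [ 0.4085 -0.1602] L [0.0969 0.0969] ang [-40.5 139.5]
staples c [0.5053 0.1296] L [0.0326 0.0668 0.0343 0.0674] ang [ -43.5 -132.6  137.5   45.9]
clips c [ 0.5212 -0.0069] L [0.0535 0.0736 0.0381 0.0727] ang [ -19.4 -120.5  161.3   71.6]
stamp c [0.4338 0.0377] L [0.] ang [0.]
stampfoot c [0.4333 0.0378] L [0.0183 0.058  0.0191 0.0566] ang [  37.1  -43.5 -147.   136. ]
bar c [0.3957 0.2487] L [0.0635 0.0635] ang [-32.8 147.2]
tray c [0.3979 0.2485] L [0.2097 0.1208 0.2043 0.1195] ang [  55.7  -35.8 -124.7  146.8]
roll c [ 0.4213 -0.3954] L [0.] ang [0.]
ink c [ 0.2896 -0.4456] L [0.0659 0.111  0.0658 0.1077] ang [  14.8  -77.7 -168.   102.4]
pad c [0.3924 0.4445] L [0.] ang [0.]
purple c [ 0.4239 -0.142 ] L [0.5574 0.5574] ang [-143.3   36.7]
```

```bash
cat > plan.py <<'E'
# usage: plan.py x y z toolYdeg grip [maxstep_m]   prints tool-frame rows from the present pose
import sys, json
from h import *
def plan(x,y,z,yaw,g,step=0.03):
    s=read_state(); R0=rot(s); p=np.array(s["tcp_pos"])
    t=np.radians(yaw); Y=np.array([np.cos(t),np.sin(t),0]); Z=np.array([0,0,-1.]); X=np.cross(Y,Z)
    Rt=R.from_matrix(np.c_[X,Y,Z]); rv=(R0.inv()*Rt).as_rotvec()
    d=np.array([x,y,z])-p
    n=max(1,int(np.ceil(max(np.linalg.norm(d)/step,np.abs(np.degrees(rv)).max()/8))))
    rows=[]; Rc=R0
    for i in range(n):
        rows.append(np.r_[Rc.inv().apply(d/n)/.03,np.degrees(rv/n)/8,g]); Rc=Rc*R.from_rotvec(rv/n)
    rows=np.round(rows,2)
    print("pos",p.round(4),"yaw",np.degrees(np.arctan2(*R0.apply([0,1,0])[1::-1])).round(2),"gap",round(s["finger_gap"],3),"t",round(s["time"],2),"n",n)
    for k in range(0,n,8): print(json.dumps(rows[k:k+8].tolist()))
a=list(map(float,sys.argv[1:])); plan(*a)
E
python3 plan.py .50 .12 .23 -43 -1 0.036
```

```text
pos [0.1347 0.5328 0.2305] yaw 75.8 gap 1.001 t 0.1 n 16
[[-0.95, -0.65, 0.0, -0.0, 0.0, 0.93, -1.0], [-1.02, -0.52, 0.0, -0.0, 0.0, 0.93, -1.0], [-1.08, -0.38, 0.0, -0.0, 0.0, 0.93, -1.0], [-1.12, -0.24, 0.0, -0.0, 0.0, 0.93, -1.0], [-1.14, -0.09, 0.0, -0.0, 0.0, 0.93, -1.0], [-1.15, 0.06, 0.0, -0.0, 0.0, 0.93, -1.0], [-1.13, 0.2, 0.0, -0.0, 0.0, 0.93, -1.0], [-1.09, 0.35, 0.0, -0.0, 0.0, 0.93, -1.0]]
[[-1.04, 0.49, 0.0, -0.0, 0.0, 0.93, -1.0], [-0.97, 0.62, 0.0, -0.0, 0.0, 0.93, -1.0], [-0.88, 0.74, 0.0, -0.0, 0.0, 0.93, -1.0], [-0.78, 0.85, 0.0, -0.0, 0.0, 0.93, -1.0], [-0.66, 0.94, 0.0, -0.0, 0.0, 0.93, -1.0], [-0.53, 1.02, 0.0, -0.0, 0.0, 0.93, -1.0], [-0.4, 1.08, 0.0, -0.0, 0.0, 0.93, -1.0], [-0.26, 1.12, 0.0, -0.0, 0.0, 0.93, -1.0]]
```

arm_command:
  plan:
    - [-0.95,-0.65,0,0,0,0.93,-1]
    - [-1,-0.52,0,0,0,0.93,-1]
    - [-1,-0.38,0,0,0,0.93,-1]
    - [-1,-0.24,0,0,0,0.93,-1]
    - [-1,-0.09,0,0,0,0.93,-1]
    - [-1,0.06,0,0,0,0.93,-1]
    - [-1,0.2,0,0,0,0.93,-1]
    - [-1,0.35,0,0,0,0.93,-1]

```text
time: 1.1
tcp_pos: [0.3029, 0.3417, 0.231]
tcp_rot: [-0.0, 0.601, 0.799, -0.0]
ft_force: [1.2, -0.4, -0.6]
finger_gap: 0.997
gripper_force: 0.0
```

arm_command:
  plan:
    - [-1,0.49,0,0,0,0.93,-1]
    - [-0.97,0.62,0,0,0,0.93,-1]
    - [-0.88,0.74,0,0,0,0.93,-1]
    - [-0.78,0.85,0,0,0,0.93,-1]
    - [-0.66,0.94,0,0,0,0.93,-1]
    - [-0.53,1,0,0,0,0.93,-1]
    - [-0.4,1,0,0,0,0.93,-1]
    - [-0.26,1,0,0,0,0.93,-1]

```text
time: 2.1
tcp_pos: [0.4797, 0.1393, 0.2309]
tcp_rot: [-0.0, 0.919, 0.395, -0.0]
ft_force: [-0.3, -0.1, -0.1]
finger_gap: 1.001
gripper_force: 0.0
```

```bash
python3 - <<'E'
from h import *
c=snap("wrist","w1.png"); print(c["K"],c["k1"],np.round(c["hand_eye"],3))
for n,P in dict(staples=[.5053,.1296,.022],clips=[.521,-.007,.02],stamp=[.4338,.0377,.058]).items(): print(n,proj(c,P).round())
E
python3 plan.py .50 .12 .23 -43 -1
```

```text
[[308.49930415   0.         257.07889359]
 [  0.         308.49930415 192.9091338 ]
 [  0.           0.           1.        ]] -0.08048263504165472 [[ 0.001  0.948  0.318  0.08 ]
 [ 1.    -0.001  0.001  0.   ]
 [ 0.001  0.318 -0.948 -0.141]
 [ 0.     0.     0.     1.   ]]
staples [[279. 154.]]
clips [[361. 223.]]
stamp [[289. 258.]]
pos [0.4822 0.1366 0.2309] yaw -43.88 gap 1.002 t 2.15 n 1
[[0.01, 0.81, 0.03, 0.02, 0.01, -0.11, -1.0]]
```

View pics/w1.png

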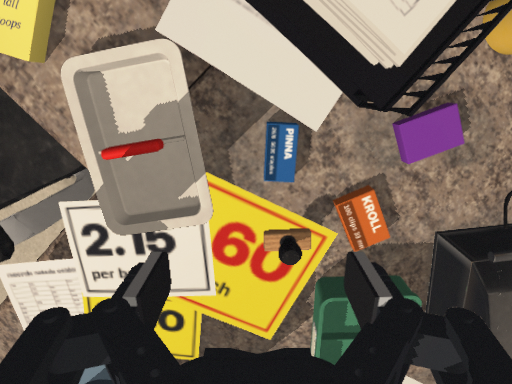

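The wrist view shows staples (281,152), clips (362,218), the stamp with its head at (290,248), the tray with bar (132,150), the box at the bottom (365,320), and the purple carton (428,133), which is not meant. There's no cable near the objects. Next I'll refine by colour.

```bash
cat > seg.py <<'E'
from h import *
RNG=dict(blue=((95,90,50),(120,255,255)),orange=((3,150,90),(14,255,255)),red=((0,190,110),(4,255,255)),green=((60,60,25),(90,255,255)))
def seg(c,col,near,z,r=60):
    """mask -> world plane z -> min area rect of the blob nearest the pixel"""
    hsv=cv2.cvtColor(c["pixels"],cv2.COLOR_RGB2HSV); m=cv2.inRange(hsv,*RNG[col])
    if col=="red": m|=cv2.inRange(hsv,(176,190,110),(180,255,255))
    k=np.zeros_like(m); u,v=map(int,near); k[max(0,v-r):v+r,max(0,u-r):u+r]=1; m=m*k
    m=cv2.morphologyEx(m,cv2.MORPH_CLOSE,np.ones((7,7)))
    n,l,st,ce=cv2.connectedComponentsWithStats(m); i=1+np.argmax(st[1:,4])
    cn,_=cv2.findContours((l==i).astype(np.uint8),cv2.RETR_EXTERNAL,cv2.CHAIN_APPROX_NONE)
    w=at(c,cn[0][:,0].astype(float),z)[:,:2]
    (x,y),(a,b),t=cv2.minAreaRect((w*1000).astype(np.float32))
    if a>b: a,b,t=b,a,t+90
    print(col,"c",round(x/1000,4),round(y/1000,4),"short/long",round(a,1),round(b,1),"long axis",round((t+90)%180,1),"px",st[i,4])
E
python3 - <<'E'
from seg import *
c=load("wrist"); seg(c,"blue",(281,152),.022); seg(c,"orange",(362,218),.02); seg(c,"red",(132,150),.057,45)
cv2.imwrite("pics/w1c.png",cv2.resize(c["pixels"][100:270,230:400,::-1],(600,600),interpolation=cv2.INTER_CUBIC))
E
```

```text
blue c 0.5072 0.1298 short/long 36.1 68.7 long axis 43.6 px 1846
orange c 0.5251 -0.0035 short/long 51.3 79.6 long axis 71.1 px 2314
red c 0.3997 0.246 short/long 11.4 67.7 long axis 145.5 px 642
```

View pics/w1c.png

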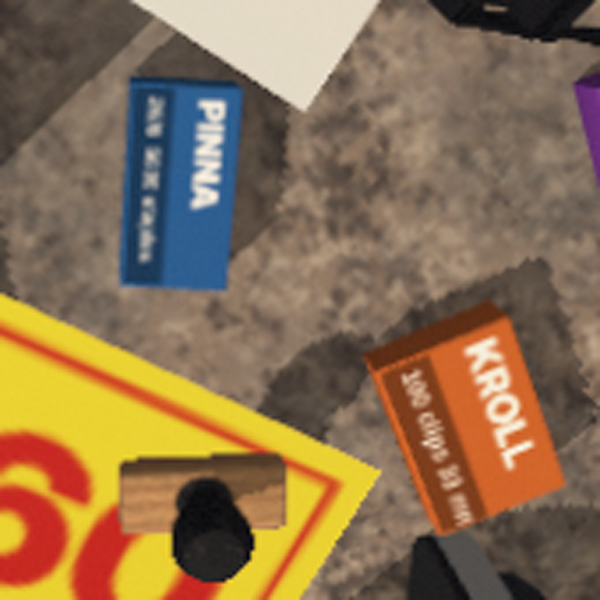

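```bash
python3 plan.py .5067 .1295 .06 -46.4 -1
```

```text
pos [0.4822 0.1366 0.2309] yaw -43.88 gap 1.002 t 2.15 n 6
[[0.07, 0.12, 0.95, 0.0, 0.0, 0.05, -1.0], [0.07, 0.12, 0.95, 0.0, 0.0, 0.05, -1.0], [0.07, 0.12, 0.95, 0.0, 0.0, 0.05, -1.0], [0.07, 0.12, 0.95, 0.0, 0.0, 0.05, -1.0], [0.07, 0.12, 0.95, 0.0, 0.0, 0.05, -1.0], [0.07, 0.12, 0.95, 0.0, 0.0, 0.05, -1.0]]
```

arm_command:
  plan:
    - [0.07,0.12,0.95,0,0,0.05,-1]
    - [0.07,0.12,0.95,0,0,0.05,-1]
    - [0.07,0.12,0.95,0,0,0.05,-1]
    - [0.07,0.12,0.95,0,0,0.05,-1]
    - [0.07,0.12,0.95,0,0,0.05,-1]
    - [0.07,0.12,0.95,0,0,0.05,-1]
    - [0,0,0,0,0,0,-1]
    - [0,0,0,0,0,0,-1]

```text
time: 3.15
tcp_pos: [0.5038, 0.1343, 0.061]
tcp_rot: [0.0, 0.926, 0.378, 0.0]
ft_force: [-0.3, -0.7, 0.4]
finger_gap: 0.997
gripper_force: 0.0
```

```bash
python3 plan.py .5067 .1295 .002 -46.4 -1; python3 - <<'E'
from seg import *
c=snap("wrist"); seg(c,"blue",proj(c,[.507,.1295,.022])[0],.022,140)
E
```

```text
pos [0.5038 0.1343 0.061 ] yaw -45.61 gap 0.997 t 3.15 n 2
[[-0.02, 0.09, 0.98, 0.0, -0.0, 0.05, -1.0], [-0.02, 0.09, 0.98, 0.0, -0.0, 0.05, -1.0]]
blue c 0.5091 0.1308 short/long 35.4 71.6 long axis 43.7 px 5242
```

arm_command:
  plan:
    - [0.03,0.1,0.98,0,0,0.05,-1]
    - [0.02,0.09,0.98,0,0,0.05,-1]
    - [0,0,0,0,0,0,-1]
    - [0,0,0,0,0,0,1]
    - [0,0,0,0,0,0,1]
    - [0,0,0,0,0,0,1]
    - [0,0,0,0,0,0,1]
    - [0,0,0,0,0,0,1]

```text
time: 4.2
tcp_pos: [0.5097, 0.1312, 0.003]
tcp_rot: [0.0, 0.929, 0.371, 0.001]
ft_force: [-0.4, -0.4, 6.0]
finger_gap: 0.405
gripper_force: 61.4
```

arm_command:
  plan:
    - [0,0,0,0,0,0,1]
    - [0,0,-1,0,0,0,1]
    - [0,0,-1,0,0,0,1]
    - [0,0,-1,0,0,0,1]
    - [0,0,-1,0,0,0,1]
    - [0,0,-1,0,0,0,1]
    - [0,0,-1,0,0,0,1]
    - [0,0,0,0,0,0,1]

```text
time: 5.2
tcp_pos: [0.5101, 0.1313, 0.1842]
tcp_rot: [0.001, 0.929, 0.371, 0.003]
ft_force: [0.1, 0.5, -1.0]
finger_gap: 0.405
gripper_force: 60.5
```

```bash
python3 plan.py .44 -.03 .24 -42 1
```

```text
pos [0.5101 0.1313 0.1842] yaw -46.43 gap 0.405 t 5.2 n 7
[[-0.77, 0.33, -0.27, 0.0, -0.0, -0.08, 1.0], [-0.77, 0.32, -0.27, 0.0, -0.0, -0.08, 1.0], [-0.78, 0.31, -0.27, 0.0, -0.0, -0.08, 1.0], [-0.78, 0.3, -0.27, 0.0, -0.0, -0.08, 1.0], [-0.78, 0.29, -0.27, 0.0, -0.0, -0.08, 1.0], [-0.79, 0.28, -0.27, 0.0, -0.0, -0.08, 1.0], [-0.79, 0.27, -0.27, 0.0, -0.0, -0.08, 1.0]]
```

```bash
python3 plan.py .36 -.20 .24 -42 1
```

```text
pos [0.5101 0.1313 0.1842] yaw -46.43 gap 0.405 t 5.2 n 13
[[-0.86, 0.35, -0.15, 0.0, -0.0, -0.04, 1.0], [-0.87, 0.35, -0.15, 0.0, -0.0, -0.04, 1.0], [-0.87, 0.34, -0.15, 0.0, -0.0, -0.04, 1.0], [-0.87, 0.34, -0.14, 0.0, -0.0, -0.04, 1.0], [-0.87, 0.33, -0.14, 0.0, -0.0, -0.04, 1.0], [-0.87, 0.32, -0.14, 0.0, -0.0, -0.04, 1.0], [-0.88, 0.32, -0.14, 0.0, -0.0, -0.04, 1.0], [-0.88, 0.31, -0.14, 0.0, -0.0, -0.04, 1.0]]
[[-0.88, 0.31, -0.14, 0.0, -0.0, -0.04, 1.0], [-0.88, 0.3, -0.14, 0.0, -0.0, -0.04, 1.0], [-0.88, 0.3, -0.14, 0.0, -0.0, -0.04, 1.0], [-0.89, 0.29, -0.14, 0.0, -0.0, -0.04, 1.0], [-0.89, 0.29, -0.14, 0.0, -0.0, -0.04, 1.0]]
```

arm_command:
  plan:
    - [-0.86,0.35,-0.15,0,0,-0.04,1]
    - [-0.87,0.35,-0.15,0,0,-0.04,1]
    - [-0.87,0.34,-0.15,0,0,-0.04,1]
    - [-0.87,0.34,-0.14,0,0,-0.04,1]
    - [-0.87,0.33,-0.14,0,0,-0.04,1]
    - [-0.87,0.32,-0.14,0,0,-0.04,1]
    - [-0.88,0.32,-0.14,0,0,-0.04,1]
    - [-0.88,0.31,-0.14,0,0,-0.04,1]

```text
time: 6.2
tcp_pos: [0.4148, -0.0731, 0.2149]
tcp_rot: [-0.001, 0.92, 0.392, -0.001]
ft_force: [-0.4, -1.1, -1.0]
finger_gap: 0.403
gripper_force: 60.4
```

arm_command:
  plan:
    - [-0.88,0.31,-0.14,0,0,-0.04,1]
    - [-0.88,0.3,-0.14,0,0,-0.04,1]
    - [-0.88,0.3,-0.14,0,0,-0.04,1]
    - [-0.89,0.29,-0.14,0,0,-0.04,1]
    - [-0.89,0.29,-0.14,0,0,-0.04,1]
    - [0,0,0,0,0,0,1]
    - [0,0,0,0,0,0,1]

```text
time: 7.08
tcp_pos: [0.3575, -0.199, 0.2361]
tcp_rot: [-0.001, 0.915, 0.404, -0.0]
ft_force: [-0.4, -0.2, -1.8]
finger_gap: 0.403
gripper_force: 60.5
```

```bash
python3 - <<'E'
from seg import *
c=snap("wrist","w2.png"); s=read_state(); print(s["tcp_pos"],s["finger_gap"])
seg(c,"green",proj(c,[.40,-.155,.054])[0],.054,200)
E
```

```text
[ 0.35761178 -0.19887416  0.2362841 ] 0.4067596623674683
green c 0.4006 -0.1566 short/long 133.0 208.9 long axis 47.0 px 25847
```

View pics/w2.png

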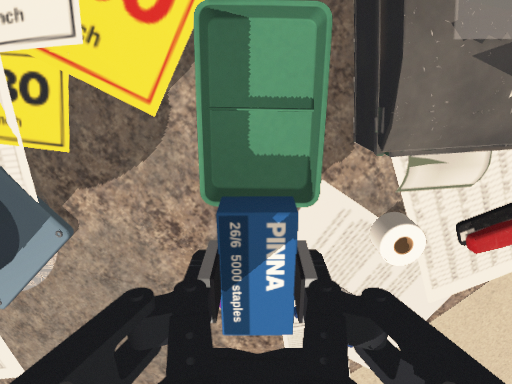

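The picture shows the box with its rim from (195,5) to (332,205), and the held staples carton level at (258,265). The box fits 133x209 mm, matching the size given. I'm placing the staples in the near bay (-y).

```bash
python3 plan.py .3665 -.1932 .007 -43 1
```

```text
pos [ 0.3576 -0.1989  0.2363] yaw -42.27 gap 0.407 t 7.12 n 8
[[0.04, 0.01, 0.96, -0.0, -0.0, 0.01, 1.0], [0.04, 0.01, 0.96, -0.0, -0.0, 0.01, 1.0], [0.04, 0.01, 0.96, -0.0, -0.0, 0.01, 1.0], [0.04, 0.01, 0.96, -0.0, -0.0, 0.01, 1.0], [0.04, 0.01, 0.96, -0.0, -0.0, 0.01, 1.0], [0.04, 0.01, 0.96, -0.0, -0.0, 0.01, 1.0], [0.04, 0.01, 0.96, -0.0, -0.0, 0.01, 1.0], [0.04, 0.01, 0.96, -0.0, -0.0, 0.01, 1.0]]
```

arm_command:
  plan:
    - [0.3,0.05,0,0,0,0.1,1]
    - [0,0,1,0,0,0,1]
    - [0,0,1,0,0,0,1]
    - [0,0,1,0,0,0,1]
    - [0,0,1,0,0,0,1]
    - [0,0,1,0,0,0,1]
    - [0,0,1,0,0,0,1]
    - [0,0,0,0,0,0,1]

```text
time: 8.12
tcp_pos: [0.3641, -0.1921, 0.0554]
tcp_rot: [-0.002, 0.917, 0.398, -0.001]
ft_force: [0.4, 0.8, -0.8]
finger_gap: 0.405
gripper_force: 60.4
```

```bash
python3 plan.py .3665 -.1932 .007 -43 1
```

```text
pos [ 0.3641 -0.1921  0.0554] yaw -43.03 gap 0.405 t 8.12 n 2
[[0.01, 0.05, 0.81, -0.02, -0.0, -0.0, 1.0], [0.01, 0.04, 0.81, -0.02, -0.0, -0.0, 1.0]]
```

arm_command:
  plan:
    - [0,0.05,0.8,0,0,0,1]
    - [0,0.05,0.5,0,0,0,1]
    - [0,0,0.3,0,0,0,1]
    - [0,0,0,0,0,0,1]
    - [0,0,0,0,0,0,-0.2]
    - [0,0,0,0,0,0,-0.2]
    - [0,0,0,0,0,0,-0.2]
    - [0,0,0,0,0,0,-0.2]

```text
time: 9.12
tcp_pos: [0.3672, -0.1964, 0.0092]
tcp_rot: [0.0, 0.917, 0.398, 0.0]
ft_force: [0.5, -0.9, 0.6]
finger_gap: 0.599
gripper_force: 0.0
```

arm_command:
  plan:
    - [0,0,-0.5,0,0,0,-0.2]
    - [0,0,-1,0,0,0,-0.2]
    - [0,0,-1,0,0,0,-0.2]
    - [0,0,-1,0,0,0,-0.5]
    - [0,0,-1,0,0,0,-1]
    - [0,0,-1,0,0,0,-1]
    - [0,0,-1,0,0,0,-1]
    - [0,0,0,0,0,0,-1]

```text
time: 10.12
tcp_pos: [0.3682, -0.1973, 0.2061]
tcp_rot: [0.002, 0.917, 0.398, 0.001]
ft_force: [-0.0, 0.1, -0.1]
finger_gap: 0.997
gripper_force: 0.0
```

```bash
python3 plan.py .47 -.03 .21 -19 -1;python3 - <<'E'
from seg import *
c=snap("wrist","w3.png"); seg(c,"blue",proj(c,[.3665,-.193,.025])[0],.025,80)
E
```

```text
pos [ 0.3682 -0.1973  0.2061] yaw -43.08 gap 0.997 t 10.12 n 7
[[0.91, -0.19, -0.02, 0.01, 0.0, -0.43, -1.0], [0.92, -0.13, -0.02, 0.01, 0.0, -0.43, -1.0], [0.93, -0.08, -0.02, 0.01, 0.0, -0.43, -1.0], [0.93, -0.02, -0.02, 0.01, 0.0, -0.43, -1.0], [0.93, 0.03, -0.02, 0.01, 0.0, -0.43, -1.0], [0.93, 0.09, -0.02, 0.01, 0.0, -0.43, -1.0], [0.92, 0.14, -0.02, 0.01, 0.0, -0.43, -1.0]]
blue c 0.366 -0.1976 short/long 36.3 69.2 long axis 47.8 px 2075
```

Staples measured at (0.366,-0.198), aligned at bay height. Now the clips.

arm_command:
  plan:
    - [0.91,-0.19,-0.02,0,0,-0.43,-1]
    - [0.92,-0.13,-0.02,0,0,-0.43,-1]
    - [0.93,-0.08,-0.02,0,0,-0.43,-1]
    - [0.93,-0.02,-0.02,0,0,-0.43,-1]
    - [0.93,0.03,-0.02,0,0,-0.43,-1]
    - [0.93,0.09,-0.02,0,0,-0.43,-1]
    - [0.92,0.14,-0.02,0,0,-0.43,-1]
    - [0,0,0,0,0,0,-1]

```text
time: 11.18
tcp_pos: [0.4684, -0.0278, 0.2066]
tcp_rot: [-0.001, 0.813, 0.582, -0.001]
ft_force: [-1.2, 0.0, -0.9]
finger_gap: 1.002
gripper_force: 0.0
```

```bash
python3 - <<'E'
from seg import *
c=snap("wrist","w4.png"); print(read_state()["tcp_pos"]); seg(c,"orange",proj(c,[.521,-.005,.02])[0],.02,70)
cv2.imwrite("pics/w4b.png",c["pixels"][:,:,::-1])
E
```

```text
[ 0.4680384  -0.0286819   0.20676202]
orange c 0.5239 -0.0076 short/long 51.0 70.7 long axis 71.6 px 3182
```

View pics/w4.png

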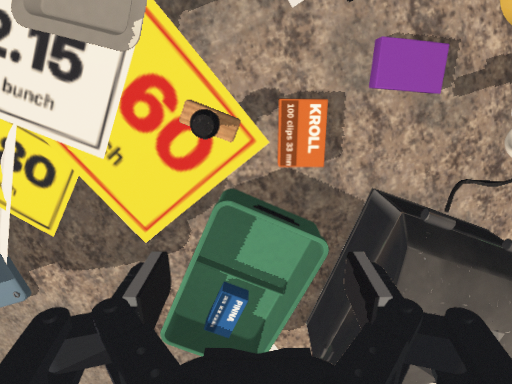

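The clips carton is at (302,132) with the fingers' path clear, the staples carton is in the bay at (228,308), and the stamp head is at (205,124).

```bash
python3 - <<'E'
from h import *
c=load("wrist"); print("stamp head",at(c,[[205,122]],.058).round(4), "foot",at(c,[[183,101],[240,120],[234,141],[180,119]],.018)[:,:2].round(4))
E
python3 plan.py .5235 -.0076 .003 -18.4 -1
```

```text
stamp head [[0.4387 0.038  0.058 ]] foot [[0.4171 0.0642]
 [0.4666 0.0264]
 [0.453  0.0077]
 [0.407  0.0482]]
pos [ 0.468  -0.0287  0.2068] yaw -18.93 gap 1.001 t 11.22 n 8
[[0.16, 0.19, 0.85, -0.0, 0.0, -0.01, -1.0], [0.16, 0.19, 0.85, -0.0, 0.0, -0.01, -1.0], [0.16, 0.19, 0.85, -0.0, 0.0, -0.01, -1.0], [0.16, 0.19, 0.85, -0.0, 0.0, -0.01, -1.0], [0.16, 0.19, 0.85, -0.0, 0.0, -0.01, -1.0], [0.16, 0.19, 0.85, -0.0, 0.0, -0.01, -1.0], [0.16, 0.19, 0.85, -0.0, 0.0, -0.01, -1.0], [0.16, 0.19, 0.85, -0.0, 0.0, -0.01, -1.0]]
```

arm_command:
  plan:
    - [0.32,0.38,0.7,0,0,0,-1]
    - [0.32,0.38,0.7,0,0,0,-1]
    - [0.32,0.38,0.8,0,0,-0.05,-1]
    - [0.32,0.38,0.9,0,0,0,-1]
    - [0,0,0.9,0,0,0,-1]
    - [0,0,1,0,0,0,-1]
    - [0,0,0,0,0,0,-1]
    - [0,0,0,0,0,0,-1]

```text
time: 12.22
tcp_pos: [0.5245, -0.0084, 0.0588]
tcp_rot: [0.0, 0.812, 0.583, 0.0]
ft_force: [-0.7, 0.7, -0.1]
finger_gap: 1.001
gripper_force: 0.0
```

```bash
python3 plan.py .5235 -.0076 .003 -18.4 -1
```

```text
pos [ 0.5245 -0.0084  0.0588] yaw -18.66 gap 1.001 t 12.22 n 2
[[0.01, -0.02, 0.93, 0.0, 0.0, -0.02, -1.0], [0.01, -0.02, 0.93, 0.0, 0.0, -0.02, -1.0]]
```

arm_command:
  plan:
    - [0,-0.02,0.93,0,0,0,-1]
    - [0,-0.02,0.93,0,0,0,-1]
    - [0,0,0,0,0,0,-1]
    - [0,0,0,0,0,0,1]
    - [0,0,0,0,0,0,1]
    - [0,0,0,0,0,0,1]
    - [0,0,0,0,0,0,1]
    - [0,0,0,0,0,0,1]

```text
time: 13.22
tcp_pos: [0.5247, -0.0077, 0.0043]
tcp_rot: [0.001, 0.812, 0.584, 0.001]
ft_force: [-1.6, -0.2, 7.1]
finger_gap: 0.569
gripper_force: 62.5
```

arm_command:
  plan:
    - [0,0,-0.5,0,0,0,1]
    - [0,0,-1,0,0,0,1]
    - [0,0,-1,0,0,0,1]
    - [0,0,-1,0,0,0,1]
    - [0,0,-1,0,0,0,1]
    - [0,0,-0.5,0,0,0,1]
    - [0,0,0,0,0,0,1]

```text
time: 14.1
tcp_pos: [0.5239, -0.0074, 0.1538]
tcp_rot: [0.001, 0.812, 0.584, 0.001]
ft_force: [0.2, 0.2, -0.5]
finger_gap: 0.574
gripper_force: 62.1
```

```bash
python3 plan.py .4347 -.120 .12 -43 1
```

```text
pos [ 0.5239 -0.0074  0.1538] yaw -18.59 gap 0.574 t 14.1 n 5
[[-0.9, -0.32, 0.22, 0.0, -0.0, 0.61, 1.0], [-0.93, -0.25, 0.22, 0.0, -0.0, 0.61, 1.0], [-0.94, -0.17, 0.22, 0.0, -0.0, 0.61, 1.0], [-0.95, -0.09, 0.22, 0.0, -0.0, 0.61, 1.0], [-0.96, -0.0, 0.23, 0.0, -0.0, 0.61, 1.0]]
```

arm_command:
  plan:
    - [-0.9,-0.32,0.22,0,0,0.61,1]
    - [-0.93,-0.25,0.22,0,0,0.61,1]
    - [-0.94,-0.17,0.22,0,0,0.61,1]
    - [-0.95,-0.09,0.22,0,0,0.61,1]
    - [-0.96,0,0.23,0,0,0.61,1]
    - [0,0,0,0,0,0,1]
    - [0,0,0,0,0,0,1]

```text
time: 14.98
tcp_pos: [0.434, -0.1195, 0.1186]
tcp_rot: [-0.001, 0.917, 0.399, -0.0]
ft_force: [0.4, 0.3, 0.0]
finger_gap: 0.567
gripper_force: 62.0
```

```bash
python3 plan.py .4347 -.120 .009 -43 1
```

```text
pos [ 0.434  -0.1195  0.1186] yaw -42.98 gap 0.567 t 14.97 n 4
[[0.0, 0.01, 0.91, -0.0, -0.0, 0.0, 1.0], [0.0, 0.01, 0.91, -0.0, -0.0, 0.0, 1.0], [0.0, 0.01, 0.91, -0.0, -0.0, 0.0, 1.0], [0.0, 0.01, 0.91, -0.0, -0.0, 0.0, 1.0]]
```

arm_command:
  plan:
    - [0,0,0.9,0,0,0,1]
    - [0,0,0.9,0,0,0,1]
    - [0,0,0.9,0,0,0,1]
    - [0,0,0.6,0,0,0,1]
    - [0,0,0.3,0,0,0,1]
    - [0,0,0,0,0,0,1]
    - [0,0,0,0,0,0,-0.45]
    - [0,0,0,0,0,0,-0.45]

```text
time: 15.98
tcp_pos: [0.4347, -0.1202, 0.0119]
tcp_rot: [0.001, 0.917, 0.399, 0.001]
ft_force: [-0.5, -0.2, -0.0]
finger_gap: 0.719
gripper_force: 0.0
```

arm_command:
  plan:
    - [0,0,0,0,0,0,-0.45]
    - [0,0,0,0,0,0,-0.45]
    - [0,0,-0.5,0,0,0,-0.45]
    - [0,0,-1,0,0,0,-0.45]
    - [0,0,-1,0,0,0,-0.45]
    - [0,0,-1,0,0,0,-0.45]
    - [0,0,-1,0,0,0,-1]
    - [0,0,-1,0,0,0,-1]

```text
time: 16.98
tcp_pos: [0.4338, -0.1198, 0.1772]
tcp_rot: [0.0, 0.917, 0.399, 0.0]
ft_force: [0.9, -0.7, -1.1]
finger_gap: 1.003
gripper_force: 0.0
```

```bash
python3 - <<'E'
from seg import *
c=snap("wrist"); seg(c,"orange",proj(c,[.4347,-.12,.023])[0],.023,80); seg(c,"blue",proj(c,[.366,-.198,.025])[0],.025,60)
E
python3 plan.py .36 .19 .22 55.5 -1; python3 plan.py .36 .19 .22 -124.5 -1
```

```text
orange c 0.4348 -0.1189 short/long 49.9 72.7 long axis 47.1 px 3477
blue c 0.3684 -0.1951 short/long 36.1 76.9 long axis 46.8 px 2039
pos [ 0.4358 -0.1209  0.181 ] yaw -42.99 gap 1.002 t 17.02 n 13
[[0.45, -0.69, -0.1, 0.0, 0.0, -0.95, -1.0], [0.54, -0.62, -0.1, 0.0, 0.0, -0.95, -1.0], [0.61, -0.54, -0.1, 0.0, 0.0, -0.95, -1.0], [0.68, -0.46, -0.1, 0.0, 0.0, -0.95, -1.0], [0.73, -0.36, -0.1, 0.0, 0.0, -0.95, -1.0], [0.78, -0.26, -0.1, 0.0, 0.0, -0.95, -1.0], [0.8, -0.16, -0.1, 0.0, 0.0, -0.95, -1.0], [0.82, -0.05, -0.1, 0.0, 0.0, -0.95, -1.0]]
[[0.82, 0.06, -0.1, 0.0, 0.0, -0.95, -1.0], [0.8, 0.16, -0.1, 0.0, 0.0, -0.95, -1.0], [0.78, 0.27, -0.1, 0.0, 0.0, -0.95, -1.0], [0.73, 0.37, -0.1, 0.0, 0.0, -0.95, -1.0], [0.68, 0.46, -0.1, 0.0, 0.0, -0.95, -1.0]]
pos [ 0.4358 -0.1209  0.181 ] yaw -42.99 gap 1.002 t 17.02 n 11
[[0.53, -0.81, -0.12, 0.0, -0.0, 0.93, -1.0], [0.42, -0.87, -0.12, 0.0, -0.0, 0.93, -1.0], [0.31, -0.92, -0.12, 0.0, -0.0, 0.93, -1.0], [0.19, -0.95, -0.12, 0.0, -0.0, 0.93, -1.0], [0.06, -0.97, -0.12, 0.0, -0.0, 0.93, -1.0], [-0.06, -0.97, -0.12, 0.0, -0.0, 0.93, -1.0], [-0.19, -0.95, -0.12, 0.0, -0.0, 0.93, -1.0], [-0.31, -0.92, -0.12, 0.0, -0.0, 0.93, -1.0]]
[[-0.42, -0.87, -0.12, 0.0, -0.0, 0.93, -1.0], [-0.53, -0.81, -0.12, 0.0, -0.0, 0.93, -1.0], [-0.63, -0.73, -0.12, 0.0, -0.0, 0.93, -1.0]]
```

Both cartons sit in their bays: orange fits 50x73 mm at the bay centre. Next, the tray.

```bash
python3 plan.py .45 .21 .23 55.5 -1
```

```text
pos [ 0.4358 -0.1209  0.181 ] yaw -42.99 gap 1.002 t 17.02 n 13
[[0.65, -0.55, -0.13, 0.0, 0.0, -0.95, -1.0], [0.71, -0.46, -0.13, 0.0, 0.0, -0.95, -1.0], [0.77, -0.36, -0.13, 0.0, 0.0, -0.95, -1.0], [0.81, -0.26, -0.13, 0.0, 0.0, -0.95, -1.0], [0.84, -0.15, -0.13, 0.0, 0.0, -0.95, -1.0], [0.85, -0.04, -0.13, 0.0, 0.0, -0.95, -1.0], [0.85, 0.07, -0.13, 0.0, 0.0, -0.95, -1.0], [0.83, 0.18, -0.13, 0.0, 0.0, -0.95, -1.0]]
[[0.8, 0.29, -0.13, 0.0, 0.0, -0.95, -1.0], [0.75, 0.39, -0.13, 0.0, 0.0, -0.95, -1.0], [0.69, 0.49, -0.13, 0.0, 0.0, -0.95, -1.0], [0.62, 0.58, -0.13, 0.0, 0.0, -0.95, -1.0], [0.54, 0.65, -0.13, 0.0, 0.0, -0.95, -1.0]]
```

arm_command:
  plan:
    - [0.65,-0.55,-0.13,0,0,-0.95,-1]
    - [0.71,-0.46,-0.13,0,0,-0.95,-1]
    - [0.77,-0.36,-0.13,0,0,-0.95,-1]
    - [0.81,-0.26,-0.13,0,0,-0.95,-1]
    - [0.84,-0.15,-0.13,0,0,-0.95,-1]
    - [0.85,-0.04,-0.13,0,0,-0.95,-1]
    - [0.85,0.07,-0.13,0,0,-0.95,-1]
    - [0.83,0.18,-0.13,0,0,-0.95,-1]

```text
time: 18.02
tcp_pos: [0.4424, 0.0849, 0.2073]
tcp_rot: [-0.0, 0.587, 0.809, -0.0]
ft_force: [0.2, 0.7, -0.5]
finger_gap: 0.999
gripper_force: 0.0
```

arm_command:
  plan:
    - [0.8,0.29,-0.13,0,0,-0.95,-1]
    - [0.75,0.39,-0.13,0,0,-0.95,-1]
    - [0.69,0.49,-0.13,0,0,-0.95,-1]
    - [0.62,0.58,-0.13,0,0,-0.95,-1]
    - [0.54,0.65,-0.13,0,0,-0.95,-1]
    - [0,0,0,0,0,0,-1]
    - [0,0,0,0,0,0,-1]

```text
time: 18.9
tcp_pos: [0.4472, 0.2106, 0.2265]
tcp_rot: [-0.0, 0.295, 0.956, -0.0]
ft_force: [-0.2, 0.4, -1.0]
finger_gap: 1.0
gripper_force: 0.0
```

```bash
python3 - <<'E'
from seg import *
c=snap("wrist","w5.png"); print(read_state()["tcp_pos"]); seg(c,"red",proj(c,[.4,.246,.057])[0],.057,60)
E
python3 plan.py .3997 .246 .09 55.5 -1
```

```text
[0.44727246 0.2103717  0.2265095 ]
red c 0.3954 0.248 short/long 10.6 63.4 long axis 144.7 px 692
pos [0.4473 0.2104 0.2265] yaw 55.69 gap 1.0 t 18.95 n 5
[[0.4, 0.02, 0.91, -0.0, -0.0, 0.0, -1.0], [0.4, 0.02, 0.91, -0.0, -0.0, 0.0, -1.0], [0.4, 0.02, 0.91, -0.0, -0.0, 0.0, -1.0], [0.4, 0.02, 0.91, -0.0, -0.0, 0.0, -1.0], [0.4, 0.02, 0.91, -0.0, -0.0, 0.0, -1.0]]
```

View pics/w5.png

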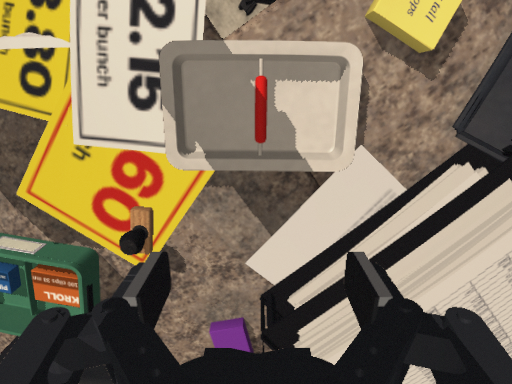

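The tray is seen whole, with its red bar from (261,76) to (260,143). Both cartons are visible in the box at the lower left. The folder tray edge is clear of the arm.

arm_command:
  plan:
    - [0.43,0.05,0.91,0,0,0.05,-1]
    - [0.43,0.05,0.91,0,0,0,-1]
    - [0.43,0.03,0.91,0,0,0,-1]
    - [0.43,0.03,0.91,0,0,0,-1]
    - [0.43,0.03,0.91,0,0,0,-1]
    - [0,0,0,0,0,0,-1]
    - [0,0,0,0,0,0,-1]

```text
time: 19.82
tcp_pos: [0.3987, 0.252, 0.0912]
tcp_rot: [0.001, 0.298, 0.955, 0.0]
ft_force: [0.6, 0.7, 0.1]
finger_gap: 0.999
gripper_force: 0.0
```

```bash
python3 - <<'E'
from seg import *
c=snap("wrist","w6.png"); seg(c,"red",proj(c,[.3965,.2475,.057])[0],.057,100)
E
python3 plan.py .3965 .2475 .029 55.2 -1
```

```text
red c 0.3928 0.2501 short/long 10.1 66.9 long axis 144.4 px 1555
pos [0.3991 0.2521 0.0915] yaw 55.34 gap 0.996 t 19.88 n 3
[[-0.0, -0.06, 0.69, 0.0, 0.0, 0.01, -1.0], [-0.0, -0.06, 0.69, 0.0, 0.0, 0.01, -1.0], [-0.01, -0.06, 0.69, 0.0, 0.0, 0.01, -1.0]]
```

arm_command:
  plan:
    - [0.05,-0.04,0.7,0,0,0.04,-1]
    - [0.05,-0.04,0.7,0,0,0.04,-1]
    - [0,-0.04,0.7,0,0,0.02,-1]
    - [0,0,0,0,0,0,-1]
    - [0,0,0,0,0,0,1]
    - [0,0,0,0,0,0,1]
    - [0,0,0,0,0,0,1]
    - [0,0,0,0,0,0,1]

```text
time: 20.88
tcp_pos: [0.3933, 0.2512, 0.0277]
tcp_rot: [0.0, 0.304, 0.953, 0.0]
ft_force: [0.4, 0.0, 0.2]
finger_gap: 0.146
gripper_force: 0.2
```

arm_command:
  plan:
    - [0,0,0,0,0,0,1]
    - [0,0,0,0,0,0,1]
    - [0,0,-0.5,0,0,0,1]
    - [0,0,-0.8,0,0,0,1]
    - [0,0,-1,0,0,0,1]
    - [0,0,-1,0,0,0,1]
    - [0,0,-1,0,0,0,1]
    - [0,0,-0.5,0,0,0,1]

```text
time: 21.88
tcp_pos: [0.3933, 0.2512, 0.1724]
tcp_rot: [0.001, 0.304, 0.953, 0.0]
ft_force: [0.4, 0.2, -2.7]
finger_gap: 0.13
gripper_force: 58.8
```

```bash
python3 - <<'E'
from seg import *
c=snap("wrist","w7.png")
E
python3 plan.py .4006 -.1566 .20 47 1
```

```text
pos [0.394  0.2515 0.1736] yaw 54.61 gap 0.133 t 21.93 n 14
[[-0.58, -0.78, -0.06, 0.0, 0.0, 0.07, 1.0], [-0.58, -0.78, -0.06, 0.0, 0.0, 0.07, 1.0], [-0.59, -0.77, -0.06, 0.0, 0.0, 0.07, 1.0], [-0.6, -0.77, -0.06, 0.0, 0.0, 0.07, 1.0], [-0.6, -0.76, -0.06, 0.0, 0.0, 0.07, 1.0], [-0.61, -0.75, -0.06, 0.0, 0.0, 0.07, 1.0], [-0.62, -0.75, -0.06, 0.0, 0.0, 0.07, 1.0], [-0.63, -0.74, -0.06, 0.0, 0.0, 0.07, 1.0]]
[[-0.63, -0.74, -0.06, 0.0, 0.0, 0.07, 1.0], [-0.64, -0.73, -0.06, 0.0, 0.0, 0.07, 1.0], [-0.65, -0.72, -0.06, 0.0, 0.0, 0.07, 1.0], [-0.65, -0.72, -0.06, 0.0, 0.0, 0.07, 1.0], [-0.66, -0.71, -0.06, 0.0, 0.0, 0.07, 1.0], [-0.67, -0.71, -0.06, 0.0, 0.0, 0.07, 1.0]]
```

View pics/w7.png

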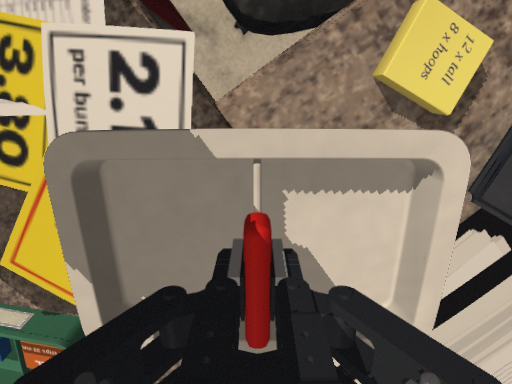

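The tray is held level: the bar is gripped at (257,280), the far rim edge is at row 130, and the rim's sides are at columns 45 and 470. Now I'll compute the tray centre in the tool frame.

```bash
python3 - <<'E'
from h import *
c=load("wrist"); s=read_state(); Rm=rot(s).as_matrix(); p=np.array(s["tcp_pos"])
zt=p[2]-.0277
w=at(c,[[255,130],[45,165],[470,165],[192,130],[380,130]],zt+.027); print(((w-p)@Rm).round(4), "tray z",zt.round(4))
b=at(c,[[257,163]],zt+.027); print("inner", ((b-p)@Rm).round(4))
# bar end far / near
print("bar",((at(c,[[257,211],[257,350]],zt+.057)-p)@Rm).round(4))
E
```

```text
[[ 0.065  -0.0027  0.0006]
 [ 0.0493 -0.105   0.0003]
 [ 0.0495  0.1019  0.0009]
 [ 0.0651 -0.0313  0.0005]
 [ 0.0654  0.0544  0.0007]] tray z 0.1459
inner [[ 0.0497 -0.0018  0.0006]]
bar [[ 0.0376 -0.0017 -0.0294]
 [-0.0325 -0.0017 -0.0292]]
```

arm_command:
  plan:
    - [-0.58,-0.78,-0.06,0,0,0.07,1]
    - [-0.58,-0.78,-0.06,0,0,0.07,1]
    - [-0.59,-0.77,-0.06,0,0,0.07,1]
    - [-0.6,-0.77,-0.06,0,0,0.07,1]
    - [-0.6,-0.76,-0.06,0,0,0.07,1]
    - [-0.61,-0.75,-0.06,0,0,0.07,1]
    - [-0.62,-0.75,-0.06,0,0,0.07,1]
    - [-0.63,-0.74,-0.06,0,0,0.07,1]

```text
time: 22.92
tcp_pos: [0.3959, 0.0173, 0.1845]
tcp_rot: [-0.001, 0.341, 0.94, -0.0]
ft_force: [0.5, -0.8, -2.4]
finger_gap: 0.127
gripper_force: 58.9
```

arm_command:
  plan:
    - [-0.63,-0.74,0,0,0,0.07,1]
    - [-0.64,-0.73,0,0,0,0.07,1]
    - [-0.65,-0.72,0,0,0,0.07,1]
    - [-0.65,-0.72,0,0,0,0.07,1]
    - [-0.66,-0.71,0,0,0,0.07,1]
    - [-0.67,-0.71,0,0,0,0.07,1]
    - [0,0,0,0,0,0,1]
    - [0,0,0,0,0,0,1]

```text
time: 23.92
tcp_pos: [0.3983, -0.1561, 0.1847]
tcp_rot: [-0.001, 0.369, 0.93, 0.001]
ft_force: [-0.3, -0.4, -2.3]
finger_gap: 0.13
gripper_force: 58.9
```

```bash
python3 plan.py .4005 -.1565 .11 47 1
```

```text
pos [ 0.3983 -0.1561  0.1847] yaw 46.74 gap 0.13 t 23.93 n 3
[[-0.02, 0.01, 0.83, 0.0, -0.01, -0.01, 1.0], [-0.02, 0.01, 0.83, 0.0, -0.01, -0.01, 1.0], [-0.02, 0.01, 0.83, 0.0, -0.01, -0.01, 1.0]]
```

arm_command:
  plan:
    - [-0.02,0.02,0.83,0,0,-0.01,1]
    - [-0.02,0.02,0.83,0,0,-0.01,1]
    - [-0.02,0.02,0.83,0,0,-0.01,1]
    - [0,0,0,0,0,0,1]
    - [0,0,0,0,0,0,1]

```text
time: 24.55
tcp_pos: [0.4018, -0.1564, 0.1116]
tcp_rot: [0.0, 0.366, 0.931, -0.0]
ft_force: [0.7, 0.2, -2.3]
finger_gap: 0.13
gripper_force: 58.8
```

```bash
python3 plan.py .4005 -.1565 .068 47 1;  python3 - <<'E'
from seg import *
c=snap("wrist"); t=snap("top")
a=c["pixels"][:,:,::-1]; p=t["pixels"][:,:,::-1]
cv2.imwrite("pics/w8.png",np.hstack([a[:,:],cv2.resize(p[150:246,264:336],(288,384),interpolation=cv2.INTER_CUBIC)]))
E
```

```text
pos [ 0.4018 -0.1564  0.1116] yaw 47.05 gap 0.13 t 24.55 n 2
[[0.02, -0.02, 0.73, 0.0, 0.0, 0.0, 1.0], [0.02, -0.02, 0.73, 0.0, 0.0, 0.0, 1.0]]
```

View pics/w8.png

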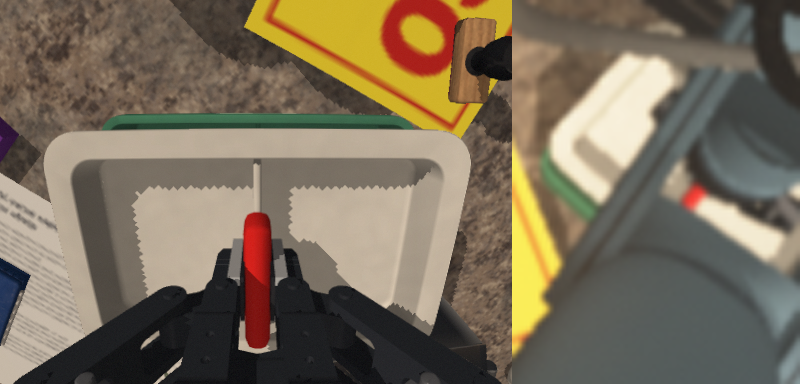

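Box rim is visible behind the tray: its far edge is at row 115 from column 105 to 410, and the divider mark at (257,126) lines up with the tray wall at column 257.

```bash
python3 - <<'E'
from h import *
c=load("wrist"); s=read_state(); Rm=rot(s).as_matrix(); p=np.array(s["tcp_pos"])
print("box",((at(c,[[200,114],[330,114],[104,125],[412,125]],.054)-p)@Rm).round(4))
print("tray",((at(c,[[200,129],[330,129],[45,165],[470,165]],p[2]-.0277+.027)-p)@Rm).round(4))
E
```

```text
box [[ 0.0683 -0.0372  0.0579]
 [ 0.0685  0.0449  0.0579]
 [ 0.0621 -0.1005  0.0579]
 [ 0.0625  0.0992  0.058 ]]
tray [[ 0.0655 -0.0271  0.0006]
 [ 0.0656  0.0321  0.0006]
 [ 0.0491 -0.105   0.0006]
 [ 0.0494  0.1031  0.0006]]
```

arm_command:
  plan:
    - [0.09,0,0.6,0,0,0,1]
    - [0,0,0.5,0,0,0,1]
    - [0,0,0.3,0,0,0,1]
    - [0,0,0,0,0,0,1]

```text
time: 25.15
tcp_pos: [0.3995, -0.1549, 0.0691]
tcp_rot: [-0.0, 0.366, 0.93, 0.0]
ft_force: [-0.8, 0.3, -2.6]
finger_gap: 0.124
gripper_force: 59.0
```

arm_command:
  plan:
    - [0,0,0.15,0,0,0,1]
    - [0,0,0.1,0,0,0,1]
    - [0,0,0,0,0,0,1]
    - [0,0,0,0,0,0,1]

```text
time: 25.65
tcp_pos: [0.3996, -0.1549, 0.0616]
tcp_rot: [0.0, 0.366, 0.93, -0.0]
ft_force: [0.1, -0.2, -2.2]
finger_gap: 0.129
gripper_force: 59.0
```

arm_command:
  plan:
    - [0,0,0.08,0,0,0,1]
    - [0,0,0.05,0,0,0,1]
    - [0,0,0,0,0,0,1]
    - [0,0,0,0,0,0,1]

```text
time: 26.15
tcp_pos: [0.3995, -0.1549, 0.0578]
tcp_rot: [0.0, 0.366, 0.93, -0.0]
ft_force: [-2.0, 0.9, 3.4]
finger_gap: 0.13
gripper_force: 59.6
```

arm_command:
  plan:
    - [0,0,0,0,0,0,0.2]
    - [0,0,0,0,0,0,0.2]
    - [0,0,0,0,0,0,0.2]
    - [0,0,0,0,0,0,0.2]
    - [0,0,-0.7,0,0,0,0.2]
    - [0,0,-1,0,0,0,0.2]
    - [0,0,-1,0,0,0,0.2]
    - [0,0,-1,0,0,0,0.2]

```text
time: 27.15
tcp_pos: [0.3994, -0.1548, 0.1695]
tcp_rot: [-0.0, 0.366, 0.93, 0.0]
ft_force: [0.6, 0.4, -0.6]
finger_gap: 0.399
gripper_force: 0.0
```

```bash
python3 plan.py .42 -.04 .22 47 -1; python3 - <<'E'
from seg import *
c=snap("wrist"); seg(c,"red",proj(c,[.4006,-.1566,.087])[0],.087,100)
E
```

```text
pos [ 0.3994 -0.1548  0.1695] yaw 47.0 gap 0.399 t 27.15 n 5
[[0.42, 0.65, -0.34, -0.0, -0.0, 0.0, -1.0], [0.42, 0.65, -0.34, -0.0, -0.0, 0.0, -1.0], [0.42, 0.65, -0.34, -0.0, -0.0, 0.0, -1.0], [0.42, 0.65, -0.34, -0.0, -0.0, 0.0, -1.0], [0.42, 0.65, -0.34, -0.0, -0.0, 0.0, -1.0]]
red c 0.399 -0.1562 short/long 10.7 64.9 long axis 137.1 px 1071
```

```bash
python3 plan.py .475 0 .20 47 -1
```

```text
pos [ 0.4013 -0.1561  0.1732] yaw 47.02 gap 0.401 t 27.2 n 6
[[0.29, 0.91, -0.15, 0.0, 0.01, 0.0, -1.0], [0.29, 0.91, -0.15, 0.0, 0.01, 0.0, -1.0], [0.29, 0.91, -0.15, 0.0, 0.01, 0.0, -1.0], [0.29, 0.91, -0.15, 0.0, 0.01, 0.0, -1.0], [0.29, 0.91, -0.15, 0.0, 0.01, 0.0, -1.0], [0.29, 0.91, -0.15, 0.0, 0.01, 0.0, -1.0]]
```

arm_command:
  plan:
    - [0.29,0.91,-0.15,0,0,0,-1]
    - [0.29,0.91,-0.15,0,0,0,-1]
    - [0.29,0.91,-0.15,0,0,0,-1]
    - [0.29,0.91,-0.15,0,0,0,-1]
    - [0.29,0.91,-0.15,0,0,0,-1]
    - [0.29,0.91,-0.15,0,0,0,-1]
    - [0,0,0,0,0,0,-1]
    - [0,0,0,0,0,0,-1]

```text
time: 28.2
tcp_pos: [0.4726, 0.0002, 0.1952]
tcp_rot: [-0.0, 0.366, 0.931, -0.0]
ft_force: [-0.4, -1.0, -0.3]
finger_gap: 1.003
gripper_force: 0.0
```

```bash
python3 - <<'E'
from seg import *
c=snap("wrist"); print(read_state()["tcp_pos"],proj(c,[.436,.038,.058]))
cv2.imwrite("pics/w9.png",c["pixels"][:,:,::-1])
E
```

```text
[ 4.72546715e-01 -2.74162377e-05  1.95251656e-01] [[261.73837331 124.85726757]]
```

View pics/w9.png

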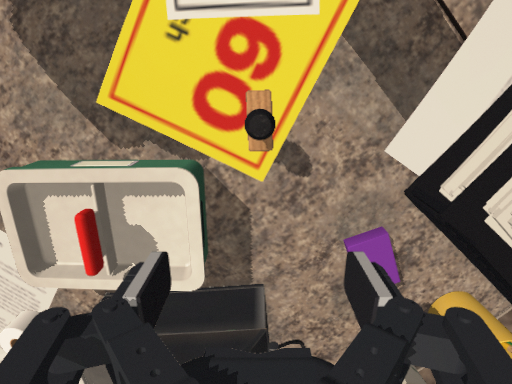

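The tray hangs in the box, rim flat all round (box green shows only beyond its far edge). The stamp head is at (260,124), with its foot lying along tool x.

```bash
python3 -c "
from h import *
print(at(load('wrist'),[[260,124]],.058))"; python3 plan.py .4355 .0375 .085 47 -1
```

```text
[[0.4343936  0.03737834 0.058     ]]
pos [ 0.4725 -0.      0.1953] yaw 46.99 gap 1.001 t 28.25 n 5
[[0.35, 0.02, 0.74, -0.0, -0.0, -0.0, -1.0], [0.35, 0.01, 0.74, -0.0, -0.0, -0.0, -1.0], [0.35, 0.01, 0.74, -0.0, -0.0, -0.0, -1.0], [0.35, 0.01, 0.74, -0.0, -0.0, -0.0, -1.0], [0.35, 0.01, 0.74, -0.0, -0.0, -0.0, -1.0]]
```

arm_command:
  plan:
    - [0.36,0.01,0.74,0,0,0,-1]
    - [0.36,0.01,0.74,0,0,0,-1]
    - [0.36,0.01,0.74,0,0,0,-1]
    - [0.36,0.01,0.74,0,0,0,-1]
    - [0.36,0.01,0.74,0,0,0,-1]
    - [0,0,0,0,0,0,-1]
    - [0,0,0,0,0,0,-1]

```text
time: 29.12
tcp_pos: [0.4354, 0.0377, 0.0853]
tcp_rot: [0.001, 0.367, 0.93, 0.0]
ft_force: [-0.3, -0.0, -0.4]
finger_gap: 0.996
gripper_force: 0.0
```

```bash
python3 plan.py .435 .0375 .024 47 -1
```

```text
pos [0.4354 0.0377 0.0853] yaw 46.96 gap 0.996 t 29.12 n 3
[[0.0, -0.0, 0.68, 0.0, 0.0, -0.0, -1.0], [0.0, -0.0, 0.68, 0.0, 0.0, -0.0, -1.0], [0.0, -0.0, 0.68, 0.0, 0.0, -0.0, -1.0]]
```

arm_command:
  plan:
    - [0,0,0.68,0,0,0,-1]
    - [0,0,0.68,0,0,0,-1]
    - [0,0,0.68,0,0,0,-0.2]
    - [0,0,0,0,0,0,0]
    - [0,0,0,0,0,0,0.4]
    - [0,0,0,0,0,0,1]
    - [0,0,0,0,0,0,1]
    - [0,0,0,0,0,0,1]

```text
time: 30.12
tcp_pos: [0.4358, 0.0381, 0.0248]
tcp_rot: [0.001, 0.366, 0.93, 0.0]
ft_force: [0.2, -1.1, 5.8]
finger_gap: 0.294
gripper_force: 58.7
```

arm_command:
  plan:
    - [0,0,0,0,0,0,1]
    - [0,0,-0.5,0,0,0,1]
    - [0,0,-1,0,0,0,1]
    - [0,0,-1,0,0,0,1]
    - [0,0,-1,0,0,0,1]
    - [0,0,-1,0,0,0,1]
    - [0,0,-1,0,0,0,1]
    - [0,0,0,0,0,0,1]

```text
time: 31.12
tcp_pos: [0.4363, 0.0382, 0.1911]
tcp_rot: [0.003, 0.366, 0.93, 0.001]
ft_force: [-0.0, -1.1, -0.8]
finger_gap: 0.292
gripper_force: 58.9
```

```bash
python3 plan.py .431 -.1215 .185 47 1; python3 -c "
from h import *
c=snap('wrist');cv2.imwrite('pics/w10.png',c['pixels'][:,:,::-1])"
```

```text
pos [0.4363 0.0382 0.1911] yaw 47.01 gap 0.292 t 31.12 n 6
[[-0.58, -0.67, 0.03, 0.0, 0.01, 0.0, 1.0], [-0.58, -0.67, 0.03, 0.0, 0.01, 0.0, 1.0], [-0.58, -0.67, 0.03, 0.0, 0.01, 0.0, 1.0], [-0.58, -0.67, 0.03, 0.0, 0.01, 0.0, 1.0], [-0.58, -0.67, 0.03, 0.0, 0.01, 0.0, 1.0], [-0.58, -0.67, 0.03, 0.0, 0.01, 0.0, 1.0]]
```

View pics/w10.png

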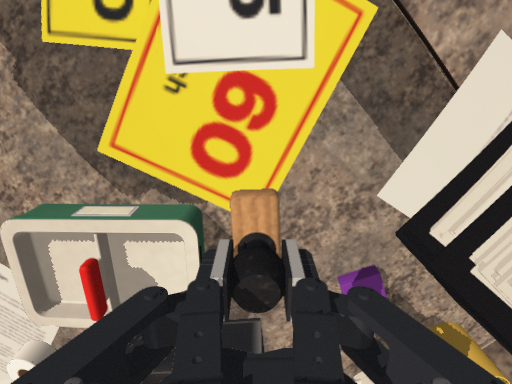

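The stamp is held upright at (257,270), with the tray in place at (105,265). I'm placing it in the +y tray bay.

```bash
python3 plan.py .4325 -.1215 .185 47 1
```

```text
pos [0.4352 0.0384 0.1895] yaw 47.01 gap 0.286 t 31.18 n 6
[[-0.59, -0.66, 0.03, 0.0, 0.0, 0.0, 1.0], [-0.59, -0.66, 0.03, 0.0, 0.0, 0.0, 1.0], [-0.59, -0.66, 0.03, 0.0, 0.0, 0.0, 1.0], [-0.59, -0.66, 0.03, 0.0, 0.0, 0.0, 1.0], [-0.59, -0.66, 0.02, 0.0, 0.0, 0.0, 1.0], [-0.59, -0.66, 0.02, 0.0, 0.0, 0.0, 1.0]]
```

arm_command:
  plan:
    - [-0.59,-0.66,0.03,0,0,0,1]
    - [-0.59,-0.66,0.03,0,0,0,1]
    - [-0.59,-0.66,0.03,0,0,0,1]
    - [-0.59,-0.66,0.03,0,0,0,1]
    - [-0.59,-0.66,0.02,0,0,0,1]
    - [-0.59,-0.66,0.02,0,0,0,1]
    - [0,0,0,0,0,0,1]
    - [0,0,0,0,0,0,1]

```text
time: 32.17
tcp_pos: [0.4305, -0.1201, 0.1827]
tcp_rot: [-0.001, 0.367, 0.93, 0.0]
ft_force: [-0.3, 0.6, -1.0]
finger_gap: 0.293
gripper_force: 59.0
```

```bash
python3 plan.py .4325 -.1215 .075 47 1
```

```text
pos [ 0.4305 -0.1201  0.1827] yaw 46.97 gap 0.293 t 32.17 n 4
[[-0.02, 0.0, 0.9, -0.0, -0.0, -0.0, 1.0], [-0.02, 0.0, 0.9, -0.0, -0.0, -0.0, 1.0], [-0.02, 0.0, 0.9, -0.0, -0.0, -0.0, 1.0], [-0.02, 0.0, 0.9, -0.0, -0.0, -0.0, 1.0]]
```

arm_command:
  plan:
    - [-0.02,0,0.9,0,0,0,1]
    - [-0.02,0,0.9,0,0,0,1]
    - [-0.02,0,0.9,0,0,0,1]
    - [-0.02,0,0.9,0,0,0,1]
    - [0,0,0,0,0,0,1]
    - [0,0,0.3,0,0,0,1]
    - [0,0,0,0,0,0,1]
    - [0,0,0,0,0,0,1]

```text
time: 33.17
tcp_pos: [0.4334, -0.1227, 0.0672]
tcp_rot: [0.001, 0.366, 0.93, -0.0]
ft_force: [0.5, 1.4, -0.6]
finger_gap: 0.29
gripper_force: 59.0
```

arm_command:
  plan:
    - [0,0,0.17,0,0,0,1]
    - [0,0,0.1,0,0,0,1]
    - [0,0,0,0,0,0,1]
    - [0,0,0,0,0,0,1]

```text
time: 33.67
tcp_pos: [0.433, -0.1226, 0.0585]
tcp_rot: [-0.0, 0.367, 0.93, 0.0]
ft_force: [0.4, 0.2, -0.9]
finger_gap: 0.294
gripper_force: 59.0
```

arm_command:
  plan:
    - [0,0,0,0,0,0,0.1]
    - [0,0,0,0,0,0,0.1]
    - [0,0,0,0,0,0,0.1]
    - [0,0,-0.4,0,0,0,0.1]
    - [0,0,-1,0,0,0,0.1]
    - [0,0,-1,0,0,0,0.1]
    - [0,0,-1,0,0,0,0.1]
    - [0,0,-1,0,0,0,0.1]

```text
time: 34.67
tcp_pos: [0.4329, -0.1225, 0.1924]
tcp_rot: [0.0, 0.366, 0.93, -0.0]
ft_force: [-0.6, -1.5, -0.5]
finger_gap: 0.449
gripper_force: 0.0
```

```bash
for y in -43 -133 47; do python3 plan.py .385 -.36 .22 $y -1 | head -1; done; python3 plan.py .375 -.37 .22 -43 -1
```

```text
pos [ 0.4329 -0.1225  0.1924] yaw 47.0 gap 0.449 t 34.67 n 12
pos [ 0.4329 -0.1225  0.1924] yaw 47.0 gap 0.449 t 34.67 n 23
pos [ 0.4329 -0.1225  0.1924] yaw 47.0 gap 0.449 t 34.67 n 9
pos [ 0.4329 -0.1225  0.1924] yaw 47.0 gap 0.449 t 34.67 n 12
[[-0.35, -0.61, -0.08, 0.0, 0.0, 0.94, -1.0], [-0.43, -0.56, -0.08, 0.0, 0.0, 0.94, -1.0], [-0.5, -0.5, -0.08, 0.0, 0.0, 0.94, -1.0], [-0.56, -0.43, -0.08, 0.0, 0.0, 0.94, -1.0], [-0.61, -0.35, -0.08, 0.0, 0.0, 0.94, -1.0], [-0.65, -0.27, -0.08, 0.0, 0.0, 0.94, -1.0], [-0.68, -0.18, -0.08, 0.0, 0.0, 0.94, -1.0], [-0.7, -0.09, -0.08, 0.0, 0.0, 0.94, -1.0]]
[[-0.71, -0.0, -0.08, 0.0, 0.0, 0.94, -1.0], [-0.7, 0.09, -0.08, 0.0, 0.0, 0.94, -1.0], [-0.68, 0.18, -0.08, 0.0, 0.0, 0.94, -1.0], [-0.65, 0.27, -0.08, 0.0, 0.0, 0.94, -1.0]]
```

```bash
python3 plan.py .46 -.43 .22 47 -1
```

```text
pos [ 0.4329 -0.1225  0.1924] yaw 47.0 gap 0.449 t 34.67 n 11
[[-0.7, -0.63, -0.08, 0.0, 0.0, 0.0, -1.0], [-0.7, -0.63, -0.08, 0.0, 0.0, 0.0, -1.0], [-0.7, -0.63, -0.08, 0.0, 0.0, 0.0, -1.0], [-0.7, -0.63, -0.08, 0.0, 0.0, 0.0, -1.0], [-0.7, -0.63, -0.08, 0.0, 0.0, 0.0, -1.0], [-0.7, -0.63, -0.08, 0.0, 0.0, 0.0, -1.0], [-0.7, -0.63, -0.08, 0.0, 0.0, 0.0, -1.0], [-0.7, -0.63, -0.08, 0.0, 0.0, 0.0, -1.0]]
[[-0.7, -0.63, -0.08, 0.0, 0.0, 0.0, -1.0], [-0.7, -0.63, -0.08, 0.0, 0.0, 0.0, -1.0], [-0.7, -0.63, -0.08, 0.0, 0.0, 0.0, -1.0]]
```

arm_command:
  plan:
    - [-0.7,-0.63,-0.08,0,0,0,-1]
    - [-0.7,-0.63,-0.08,0,0,0,-1]
    - [-0.7,-0.63,-0.08,0,0,0,-1]
    - [-0.7,-0.63,-0.08,0,0,0,-1]
    - [-0.7,-0.63,-0.08,0,0,0,-1]
    - [-0.7,-0.63,-0.08,0,0,0,-1]
    - [-0.7,-0.63,-0.08,0,0,0,-1]
    - [-0.7,-0.63,-0.08,0,0,0,-1]

```text
time: 35.67
tcp_pos: [0.4527, -0.3486, 0.2107]
tcp_rot: [0.0, 0.367, 0.93, -0.0]
ft_force: [-0.4, 0.0, -0.5]
finger_gap: 1.001
gripper_force: 0.0
```

arm_command:
  plan:
    - [-0.7,-0.63,-0.08,0,0,0,-1]
    - [-0.7,-0.63,-0.08,0,0,0,-1]
    - [-0.7,-0.63,-0.08,0,0,0,-1]
    - [0,0,0,0,0,0,-1]
    - [0,0,0,0,0,0,-1]

```text
time: 36.3
tcp_pos: [0.46, -0.4314, 0.2171]
tcp_rot: [-0.0, 0.367, 0.93, 0.0]
ft_force: [-0.3, 1.3, 0.0]
finger_gap: 1.001
gripper_force: 0.0
```

```bash
python3 - <<'E'
from h import *
c=snap("wrist","w11.png"); s=read_state(); print(s["tcp_pos"])
q=proj(c,[.4213,-.3954,.04])[0]; print(q)
u,v=q.astype(int); k=c["pixels"][v-45:v+45,max(0,u-45):u+45]
g=cv2.medianBlur(cv2.cvtColor(k,cv2.COLOR_RGB2GRAY),3)
h=cv2.HoughCircles(g,cv2.HOUGH_GRADIENT,1,20,param1=80,param2=12,minRadius=20,maxRadius=42); print(None if h is None else h[0][:4]+[max(0,u-45),v-45,0])
hsv=cv2.cvtColor(k,cv2.COLOR_RGB2HSV); m=((hsv[...,1]>90)).astype(np.uint8); n,l,st,ce=cv2.connectedComponentsWithStats(m); print("brown",[(st[i,4],(ce[i]+[max(0,u-45),v-45]).round(1)) for i in range(1,n) if st[i,4]>25])
E
```

```text
[ 0.46009987 -0.43110724  0.21714122]
[258.31710428 120.48485325]
[[258.5        122.5         29.10000038]
 [243.5        104.5         28.        ]
 [223.5        108.5         25.70000076]]
brown [(np.int32(178), array([259.6, 126.9]))]
```

The circle fit gives radius 29 px at (258,122), which matches the 60 mm roll at a height of 40 mm. I'll grip it high so the tips stay above the tray rim.

```bash
python3 -c "
from h import *
print(at(load('wrist'),[[258.5,122]],.04))"; python3 plan.py .4222 -.3963 .075 47 -1
```

```text
[[ 0.42253715 -0.39629564  0.04      ]]
pos [ 0.4601 -0.4311  0.2171] yaw 47.02 gap 1.005 t 36.35 n 6
[[0.29, -0.0, 0.79, 0.0, -0.0, 0.0, -1.0], [0.29, -0.0, 0.79, 0.0, -0.0, 0.0, -1.0], [0.29, -0.0, 0.79, 0.0, -0.0, 0.0, -1.0], [0.29, -0.0, 0.79, 0.0, -0.0, 0.0, -1.0], [0.29, -0.0, 0.79, 0.0, -0.0, 0.0, -1.0], [0.29, -0.0, 0.79, 0.0, -0.0, 0.0, -1.0]]
```

arm_command:
  plan:
    - [0.29,0,0.79,0,0,0,-1]
    - [0.29,0,0.79,0,0,0,-1]
    - [0.29,0,0.79,0,0,0,-1]
    - [0.29,0,0.79,0,0,0,-1]
    - [0.29,0,0.79,0,0,0,-1]
    - [0.29,0,0.79,0,0,0,-1]
    - [0,0,0,0,0,0,-1]
    - [0,0,0,0,0,0,-1]

```text
time: 37.35
tcp_pos: [0.4227, -0.3968, 0.076]
tcp_rot: [0.001, 0.366, 0.931, -0.0]
ft_force: [0.5, -0.2, 0.3]
finger_gap: 0.999
gripper_force: 0.0
```

```bash
python3 plan.py .4222 -.3963 .015 47 -1
```

```text
pos [ 0.4227 -0.3968  0.076 ] yaw 47.04 gap 0.999 t 37.35 n 3
[[0.01, 0.0, 0.68, -0.0, 0.0, 0.0, -1.0], [0.01, 0.0, 0.68, -0.0, 0.0, 0.0, -1.0], [0.01, 0.0, 0.68, -0.0, 0.0, 0.0, -1.0]]
```

arm_command:
  plan:
    - [0,0,0.68,0,0,0,-1]
    - [0,0,0.68,0,0,0,-1]
    - [0,0,0.68,0,0,0,-1]
    - [0,0,0,0,0,0,-0.5]
    - [0,0,0,0,0,0,1]
    - [0,0,0,0,0,0,1]
    - [0,0,0,0,0,0,1]
    - [0,0,0,0,0,0,1]

```text
time: 38.35
tcp_pos: [0.4229, -0.3976, 0.0151]
tcp_rot: [0.001, 0.366, 0.93, -0.001]
ft_force: [-0.5, 0.9, 6.1]
finger_gap: 0.679
gripper_force: 64.9
```

arm_command:
  plan:
    - [0,0,0,0,0,0,1]
    - [0,0,-0.4,0,0,0,1]
    - [0,0,-0.8,0,0,0,1]
    - [0,0,-1,0,0,0,1]
    - [0,0,-1,0,0,0,1]
    - [0,0,-1,0,0,0,1]
    - [0,0,-1,0,0,0,1]
    - [0,0,0,0,0,0,1]

```text
time: 39.35
tcp_pos: [0.4229, -0.3977, 0.1726]
tcp_rot: [0.002, 0.366, 0.93, -0.002]
ft_force: [0.3, 0.3, -2.3]
finger_gap: 0.68
gripper_force: 64.6
```

```bash
python3 plan.py .369 -.191 .185 -43 1
```

```text
pos [ 0.4229 -0.3977  0.1726] yaw 47.01 gap 0.68 t 39.35 n 12
[[0.5, 0.32, -0.04, 0.0, 0.0, 0.94, 1.0], [0.54, 0.25, -0.04, 0.0, 0.0, 0.94, 1.0], [0.57, 0.18, -0.04, 0.0, 0.0, 0.94, 1.0], [0.58, 0.1, -0.04, 0.0, 0.0, 0.94, 1.0], [0.59, 0.02, -0.04, 0.0, 0.0, 0.94, 1.0], [0.59, -0.05, -0.04, 0.0, 0.0, 0.94, 1.0], [0.58, -0.13, -0.04, 0.0, 0.0, 0.94, 1.0], [0.56, -0.2, -0.04, 0.0, 0.0, 0.94, 1.0]]
[[0.53, -0.28, -0.04, 0.0, 0.0, 0.94, 1.0], [0.49, -0.34, -0.04, 0.0, 0.0, 0.94, 1.0], [0.44, -0.4, -0.03, 0.0, 0.0, 0.94, 1.0], [0.38, -0.46, -0.03, 0.0, 0.0, 0.94, 1.0]]
```

arm_command:
  plan:
    - [0.5,0.32,-0.04,0,0,0.94,1]
    - [0.54,0.25,-0.04,0,0,0.94,1]
    - [0.57,0.18,-0.04,0,0,0.94,1]
    - [0.58,0.1,-0.04,0,0,0.94,1]
    - [0.59,0.02,-0.04,0,0,0.94,1]
    - [0.59,-0.05,-0.04,0,0,0.94,1]
    - [0.58,-0.13,-0.04,0,0,0.94,1]
    - [0.56,-0.2,-0.04,0,0,0.94,1]

```text
time: 40.35
tcp_pos: [0.3855, -0.2574, 0.178]
tcp_rot: [-0.001, 0.785, 0.62, -0.0]
ft_force: [-0.5, 0.3, -0.8]
finger_gap: 0.682
gripper_force: 64.4
```

arm_command:
  plan:
    - [0.53,-0.28,-0.04,0,0,0.94,1]
    - [0.49,-0.34,-0.04,0,0,0.94,1]
    - [0.44,-0.4,-0.03,0,0,0.94,1]
    - [0.38,-0.46,-0.03,0,0,0.94,1]
    - [0,0,0,0,0,0,1]
    - [0,0,0,0,0,0,1]

```text
time: 41.1
tcp_pos: [0.3686, -0.1896, 0.183]
tcp_rot: [-0.0, 0.917, 0.398, -0.0]
ft_force: [0.2, 0.6, -0.4]
finger_gap: 0.678
gripper_force: 64.4
```

```bash
python3 plan.py .369 -.1895 .075 -43 1; python3 - <<'E'
from seg import *
c=snap("wrist"); seg(c,"red",proj(c,[.4,-.156,.087])[0],.087,50)
E
```

```text
pos [ 0.3686 -0.1896  0.183 ] yaw -43.08 gap 0.678 t 41.1 n 4
[[0.0, 0.0, 0.9, -0.0, 0.0, -0.0, 1.0], [0.0, 0.0, 0.9, -0.0, 0.0, -0.0, 1.0], [0.0, 0.0, 0.9, -0.0, 0.0, -0.0, 1.0], [0.0, 0.0, 0.9, -0.0, 0.0, -0.0, 1.0]]
red c 0.4021 -0.158 short/long 10.8 63.1 long axis 137.0 px 1169
```

arm_command:
  plan:
    - [0,0,0.9,0,0,0,1]
    - [0,0,0.9,0,0,0,1]
    - [0,0,0.9,0,0,0,1]
    - [0,0,0.9,0,0,0,1]
    - [0,0,0.4,0,0,0,1]
    - [0,0,0.2,0,0,0,1]
    - [0,0,0,0,0,0,1]
    - [0,0,0,0,0,0,1]

```text
time: 42.15
tcp_pos: [0.3691, -0.1898, 0.058]
tcp_rot: [0.001, 0.918, 0.397, 0.0]
ft_force: [0.2, -0.3, -1.0]
finger_gap: 0.682
gripper_force: 64.4
```

arm_command:
  plan:
    - [0,0,0.2,0,0,0,1]
    - [0,0,0.1,0,0,0,1]
    - [0,0,0,0,0,0,1]
    - [0,0,0,0,0,0,1]

```text
time: 42.65
tcp_pos: [0.3685, -0.1892, 0.0483]
tcp_rot: [-0.0, 0.918, 0.397, -0.0]
ft_force: [-0.0, -0.1, -2.0]
finger_gap: 0.682
gripper_force: 64.8
```

arm_command:
  plan:
    - [0,0,0.02,0,0,0,1]
    - [0,0,0,0,0,0,-0.55]
    - [0,0,0,0,0,0,-0.6]
    - [0,0,0,0,0,0,-0.6]
    - [0,0,-0.3,0,0,0,-0.6]
    - [0,0,-0.7,0,0,0,-0.6]
    - [0,0,-1,0,0,0,-0.6]
    - [0,0,-1,0,0,0,-1]

```text
time: 43.65
tcp_pos: [0.3685, -0.1892, 0.1391]
tcp_rot: [0.0, 0.918, 0.397, 0.0]
ft_force: [-0.3, -0.5, -0.4]
finger_gap: 0.981
gripper_force: 0.0
```

arm_command:
  plan:
    - [0,0,-1,0,0,0,-1]
    - [-0.5,0,-1,0,0,0,-1]
    - [-1,0,-0.5,0,0,0,-1]
    - [-1,0,0,0,0,0,-1]
    - [-0.5,0,0,0,0,0,-1]
    - [0,0,0,0,0,0,-1]
    - [0,0,0,0,0,0,-1]

```text
time: 44.52
tcp_pos: [0.3071, -0.2544, 0.2129]
tcp_rot: [0.0, 0.918, 0.397, 0.0]
ft_force: [-0.2, -0.1, -0.4]
finger_gap: 0.996
gripper_force: 0.0
```

```bash
python3 - <<'E'
from seg import *
c=snap("wrist","w12.png"); print(read_state()["tcp_pos"]); seg(c,"red",proj(c,[.4,-.156,.087])[0],.087,50); seg(c,"green",proj(c,[.4,-.156,.054])[0],.054,250)
for n,P in dict(roll=[.3685,-.1892,.073],stamp=[.433,-.1226,.091]).items(): print(n,proj(c,P).round())
E
```

```text
[ 0.30724495 -0.25432536  0.2128418 ]
red c 0.4 -0.1599 short/long 13.0 63.2 long axis 137.7 px 1361
green c 0.4797 -0.2721 short/long 3.6 4.8 long axis 138.7 px 22
roll [[257.  80.]]
stamp [[259. -49.]]
```

View pics/w12.png

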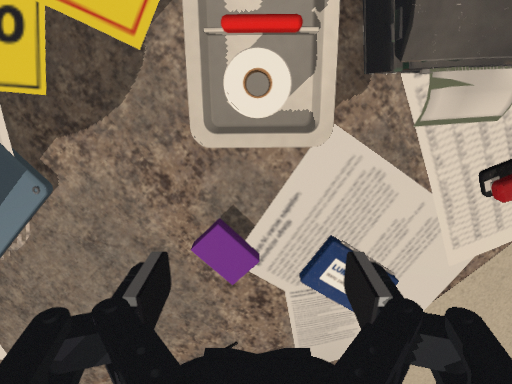

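The roll stands in its bay at (257,83), the tray's flange covers the box rim squarely, and the ink pad is undisturbed. Last check, by numbers only: the stamp, seen from the fixed cameras.

```bash
python3 - <<'E'
from h import *
for n in("top","side"):
    c=snap(n); q=proj(c,[[.433,-.1226,.091],[.433,-.1226,.036],[.3685,-.1892,.073]]); print(n,q.round(1).tolist())
    u,v=q[0].round().astype(int); g=cv2.cvtColor(c["pixels"],cv2.COLOR_RGB2GRAY)
    print(g[v-9:v+10,u-10:u+11])
s=read_state(); print(s["ft_force"],s["time"])
E
```

```text
top [[299.4, 185.4], [296.8, 188.3], [321.2, 207.3]]
[[227 237 240 236 217 188 173 170 170 170 169 170 170 173 183 201 227 223
  190 185 191]
 [233 239 239 238 232 211 182 172 170 169 167 166 164 168 171 185 213 213
  180 159 149]
 [239 239 239 239 236 219 186 171 169 166 159 151 149 159 167 174 183 185
  173 161 145]
 [240 239 239 238 232 206 178 170 168 161 142 129 130 149 161 168 171 171
  171 168 160]
 [240 239 237 229 218 190 172 169 163 147 124 114 124 149 158 163 168 170
  170 170 169]
 [241 239 233 208 187 174 168 160 144 118 102 102 122 149 159 163 166 168
  171 170 172]
 [241 237 223 191 173 166 155 134 107  80  72  80 104 133 157 167 170 171
  172 170 171]
 [238 226 199 178 171 161 129  93  72  64  63  67  76 100 140 166 174 173
  171 171 170]
 [227 200 179 172 169 149 103  69  63  63  64  63  65  76 115 158 168 166
  168 170 171]
 [201 178 172 171 164 135  87  63  64  65  65  64  65  68  98 150 162 165
  169 171 170]
 [181 172 172 167 155 127  83  64  65  66  66  66  65  67  93 142 163 167
  169 171 171]
 [177 172 170 162 150 125  84  63  65  66  66  67  66  69  95 142 16
[... 1735 characters left out ...]
 182 205 179 169
  197 106  57]
 [201 203 204 204 209 181  52  34  43  45  48  48  41 106 185 180 112 123
  148 143  61]
 [204 204 203 204 209 188  92  35  41  44  48  45  40 140 185 112 118 116
  110 117  82]
 [202 202 203 203 208 186  93  36  44  44  43  42  54  90 114 115 110 100
   97 101  98]
 [201 200 201 205 211 189  97  44  37  41  41  38 109 153 114 116 110 102
   99 101 105]
 [200 199 201 185 126 113 126  96  39  40  42  94 134 118 123 133 131 110
   98  99 102]
 [197 198 207 180  65  88  91  83  53  42  40  68 116 139 136 137 137 131
  110  96 100]
 [233 228 226 193  67  86  91  70  36  43  41  66 116 141 137 138 136 138
  131 109  99]]
[-0.05906183  0.3548149   0.45052356] 44.675
```

Both cameras see the round dark head where it was placed, about 9 px across from the top, with the handle vertical from the side. The stamp is standing. Handing in.

```bash
python3 -c "
from workcell import sign_off
print(sign_off())"
```

```text
the job is handed in; nothing more can be done
None
```

I packed the box in the order asked and handed the job in at about 45 s of the 128 s; the sign-off returned no verdict, but my last camera checks showed both cartons in their bays, the tray hung level, and the roll and stamp upright in the tray.

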